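# Rebalance the loaded swing-out rotor

## Task

The centrifuge rotor on its stand is loaded out of balance: none of its six tubes has its own kind across the hub. Rearrange them so that each tube stands directly opposite its twin (tall facing tall, short facing short, slim facing slim); the empty rack is there to park a tube while you change them over. Keep the tubes upright, leave all six fully down in the buckets, and do not knock the glass flask or the small brown bottle standing by.

Things in the scene. Friction and masses are not known exactly. Their poses are not given: they have to be found in the camera images.
- rotor: six-place centrifuge rotor, dark grey metal, fixed on a round grey stand, 226 mm across. Origin: hub axis at bench level, z up. Six upright open buckets, fixed, 90 mm from the axis at 0, 60 .. 300 deg from its x axis. Rim 69 mm above the bench, 46 mm wide outside, straight bore 36 mm; a tube fully down stands with its flat tip on the bucket's floor, 20 mm above the bench. Hub knob 85 mm high.
- rack: white tube rack, 62 x 200 x 66 mm, fixed, three empty round holes in a row. Origin on the bench under the middle hole; holes at y = -64, 0 and 64 mm, 36 mm in diameter in the top plate (top 66 mm above the bench); a tube in the rack stands with its tip on a flat lower shelf, 14 mm above the bench.
- tube_tall_a: capped round-bottomed centrifuge tube, tall kind: translucent off-white body 30 mm in diameter, 116 mm from tip to top of the cap; the bottom 16 mm is a dome with a 10 mm flat tip. White ribbed flat cap 34 mm in diameter, the top 20 mm. One of two alike. 60 g. In a rotor bucket at the start. Origin at the centre of the tip (underside), z up along the tube; its yaw does not matter.
- tube_tall_b: capped round-bottomed centrifuge tube, tall kind: translucent off-white body 30 mm in diameter, 116 mm from tip to top of the cap; the bottom 16 mm is a dome with a 10 mm flat tip. White ribbed flat cap 34 mm in diameter, the top 20 mm. One of two alike. 60 g. In a rotor bucket at the start. Origin at the centre of the tip (underside), z up along the tube; its yaw does not matter.
- tube_short_a: capped round-bottomed centrifuge tube, short kind: translucent off-white body 30 mm in diameter, 88 mm from tip to top of the cap; the bottom 16 mm is a dome with a 10 mm flat tip. White ribbed flat cap 34 mm in diameter, the top 20 mm. One of two alike. 45 g. In a rotor bucket at the start. Origin at the centre of the tip (underside), z up along the tube; its yaw does not matter.
- tube_short_b: capped round-bottomed centrifuge tube, short kind: translucent off-white body 30 mm in diameter, 88 mm from tip to top of the cap; the bottom 16 mm is a dome with a 10 mm flat tip. White ribbed flat cap 34 mm in diameter, the top 20 mm. One of two alike. 45 g. In a rotor bucket at the start. Origin at the centre of the tip (underside), z up along the tube; its yaw does not matter.
- tube_slim_a: slim tube in its adapter sleeve, one rigid piece: white sleeve 30 mm in diameter up to 70 mm (the bottom a dome with a 10 mm flat tip), above it the translucent tube, 17 mm in diameter, with a white ribbed cap 23 mm in diameter, the top 20 mm; 120 mm from tip to top of the cap. One of two alike. 55 g. In a rotor bucket at the start. Origin at the centre of the tip (underside), z up along the tube; its yaw does not matter.
- tube_slim_b: slim tube in its adapter sleeve, one rigid piece: white sleeve 30 mm in diameter up to 70 mm (the bottom a dome with a 10 mm flat tip), above it the translucent tube, 17 mm in diameter, with a white ribbed cap 23 mm in diameter, the top 20 mm; 120 mm from tip to top of the cap. One of two alike. 55 g. In a rotor bucket at the start. Origin at the centre of the tip (underside), z up along the tube; its yaw does not matter.
- flask: stoppered conical glass flask, 59 mm in diameter, 117 mm high, a loose bystander on the bench behind the work; origin under its centre.
- dropper: small brown bottle with a black cap, 37 mm in diameter, 84 mm high, a loose bystander on the bench to the left of the work; origin under its centre.
Things that resemble listed ones, but are neither listed nor needed, are in the scene too. Leave any purple look-alike of the tube_short_a alone.

How it is judged:
By the outcome, as a careful person would: the job done as asked, in the order asked, and still so for the second after the job is handed in, with the robot touching nothing.
It also fails if it takes over 112 s, if anything falls off the work surface, if the arm or the gripper's body presses on something with over 40 N, if the wrist force passes 120 N, or if a joint passes its speed limit or range.

## Robot

A 7-joint arm with a two-finger parallel gripper is mounted at the origin on the work surface; the furniture and walls round the work are solid. World frame = base frame: x ahead of the robot, y to its left, z up, the work surface at z = 0. Lengths are in m, angles in rad, forces in N, time in s.
With the tool pointing down it reaches from about 0.35 to 0.9 m from the base axis. Payload 19.9 kg.
Tool frame: the origin (TCP) lies midway between the tips of the shut fingers; the grasp point (between the pads) lies manip.pinch_z behind it (manip.pinch_z is the distance from the TCP to the grasp point, in m); z points along the fingers, x is the direction in which the jaws open and shut, and the axes are right-handed (so a half turn about z gives the same grasp; the last joint's range is limited). The gripper opens to 94 mm and grips with 3 to 60 N. Pads are 16 mm wide; open, the fingers measure 119 mm over their backs; the gripper's body (75 mm by 177 mm) begins 78 mm behind the grasp point.
Start: joints at [1.109, 0.417, -0.01, 1.614, 0.005, 1.111, -0.053], TCP at [0.255, -0.571, 0.205] pointing down, gripper open.
Joint ranges: [-2.81, 2.81], [-0.39, 2.02], [-1.27, 1.25], [0.06, 2.57], [-1.19, 4.33], [0.19, 2], [-2.82, 2.82]. Speed limits (rad/s): [1.89, 1.89, 2.39, 2.39, 3.01, 3.01, 3.01].

## Interface

Orientations are given as a unit quaternion [x, y, z, w].
In Python, from bench import manip, grab_frame, order gives the robot as it stands.
- The arm moves only by the tool carry_out, never from a script. Its argument "rows" is a list of rows, each an object of numbers: "claw": the opening, from 0 (shut) to 1 (fully open); "tx", "ty", "tz": the shift along the world's x, y, z in units of 25 mm (1.0 is 25 mm); "ax", "ay", "az": the turn, a rotation vector about the world's x, y, z in units of 6 degrees (1.0 is 6 degrees). A call has 1 to 20 rows; each row shifts and turns the commanded pose from where the row before left it; what a row does not reach is not made up. A row lasts 1/10 s, in which the tool goes at most 50 mm and 8.59 degrees, less where a joint would pass 70% of its speed; a pose out of reach is approached as far as the arm can. A call is refused whole if a number of a shift passes 1 or a number of a turn 1, either way. A call with a gripper value outside its range is refused whole. The fingers move at their own pace and stop on an object; "force" is the grip in N (left out, the last holds). Time passes only in rows, so rows that do not move let the fingers close. It gives the time, the measured TCP pose, the force and the opening at its end, in the units of the state.
- manip.get_state(): the state, without advancing time (a new reading comes with each control period).
- grab_frame(name): name is "scene" or "top" or "wrist"; returns a dict with "pixels" (420x560x3 uint8, red, green, blue), "mtx" (3x3 intrinsics, pixels), "T" (4x4, takes a point from camera to world coordinates); the wrist camera has in their place "hand_eye" (4x4, takes a point from camera to tool coordinates, whose origin is the TCP and whose axes are the tool frame's). Camera axes: x right, y down, z forward; pixel columns grow to the right and rows downward; lengths in m; the calibration is good to about 2 mm. A picture is of the moment at which its call begins: read the wrist's pose just before it. There is no depth.
- order.finish_job(): hands the job in, once; it reports no verdict.
The state is a dict: "clock": time; "joint_pos": joint angles; "joint_vel": joint speeds; "tau": joint torques, N m; "tool_pos": TCP position; "orientation": TCP orientation; "wrist_force": force on the tool from outside, world axes, zero at the start; "ft_torque": the same for the moment, N m; "finger_gap": finger opening in m.
Only numpy, scipy, OpenCV 4.12 (cv2) and the standard library are available. Lean on these libraries where they do the work, as an engineer would, in place of code of your own. Each camera call takes 0.05 s, during which the arm holds its last target.

## Working session

There is one attempt and no reset: what is moved stays moved. The work goes in short steps, Python scripts to look and compute and a tool call to move; the robot and the scene stay as the last step left them, time stands still between calls to the robot, and variables do not carry over. Pictures are saved under pics/ and viewed, and the job is handed in when it is done.

Besides the shell and the picture viewer there is one more tool, called after "Emit:" as name([rows], argument=value, ...), one row to a line, values as JSON. carry_out: Moves the arm, as the interface text tells. Its arguments: {"type":"object","properties":{"rows":{"type":"array","items":{"type":"object","properties":{"claw":{"type":"number"},"tx":{"type":"number"},"ty":{"type":"number"},"tz":{"type":"number"},"ax":{"type":"number"},"ay":{"type":"number"},"az":{"type":"number"}}}},"force":{"type":"number"}},"required":["rows"]}

```bash
mkdir -p pics; ls; python3 - <<'E'
from bench import manip, grab_frame
import cv2, numpy as np
print(manip.pinch_z); print(manip.get_state())
for n in ["scene","top","wrist"]:
    f=grab_frame(n); cv2.imwrite(f"pics/{n}0.png",f["pixels"][:,:,::-1]); print(n,f["mtx"].round(2).tolist(),np.round(f.get("T",f.get("hand_eye")),4).tolist())
E
```

```text
pics
0.0188
{'clock': 0.0, 'joint_pos': array([ 1.10951666,  0.41798204, -0.01025501,  1.61417599,  0.00472409,
        1.11070874, -0.05301206]), 'joint_vel': array([ 2.52897410e-04,  1.11946621e-04, -2.39354060e-04,  5.81019263e-04,
       -1.04051587e-03, -8.61550322e-04,  2.03087674e-05]), 'tau': array([-1.44316225e-03, -8.51263189e+01,  6.37765490e-01, -4.25986183e+01,
       -4.88599890e-02,  1.89289846e-02,  2.22608396e-04]), 'tool_pos': array([ 0.25452281, -0.57040633,  0.20481973]), 'orientation': array([ 8.38905521e-01, -5.44276708e-01, -5.58603294e-04, -2.82698289e-04]), 'wrist_force': array([ 0.73887462,  0.01993302, -0.21925341]), 'ft_torque': array([-0.02430134, -0.0318456 ,  0.01196127]), 'finger_gap': 0.09372993522457407}
scene [[415.06, 0.0, 282.19], [0.0, 415.06, 193.86], [0.0, 0.0, 1.0]] [[-0.4715, -0.6378, 0.6091, -0.0237], [-0.8819, 0.3469, -0.3194, 0.3401], [-0.0076, -0.6877, -0.726, 0.7323], [0.0, 0.0, 0.0, 1.0]]
top [[478.61, 0.0, 292.06], [0.0, 478.61, 199.97], [0.0, 0.0, 1.0]] [[0.0012, -0.9825, 0.1864, 0.3019], [-0.9999, 0.0018, 0.0158, 0.0355], [-0.0158, -0.1864, -0.9823, 1.3974], [0.0, 0.0, 0.0, 1.0]]
wrist [[314.69, 0.0, 282.86], [0.0, 314.69, 206.39], [0.0, 0.0, 1.0]] [[1.0, -0.0015, 0.0012, 0.0004], [0.0011, 0.9576, 0.2882, -0.0856], [-0.0016, -0.2882, 0.9576, -0.1785], [0.0, 0.0, 0.0, 1.0]]
```

View pics/scene0.png

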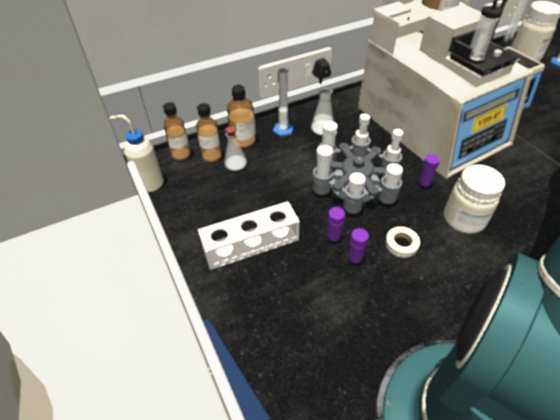

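View pics/top0.png

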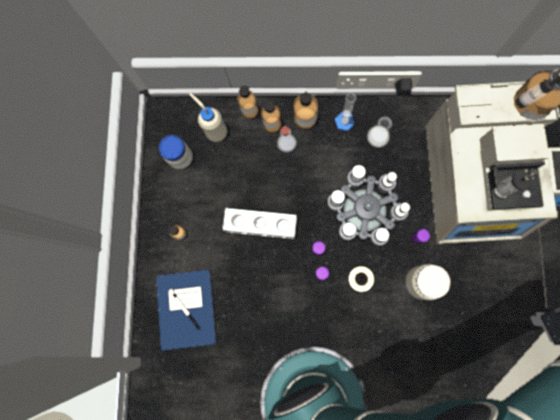

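View pics/wrist0.png

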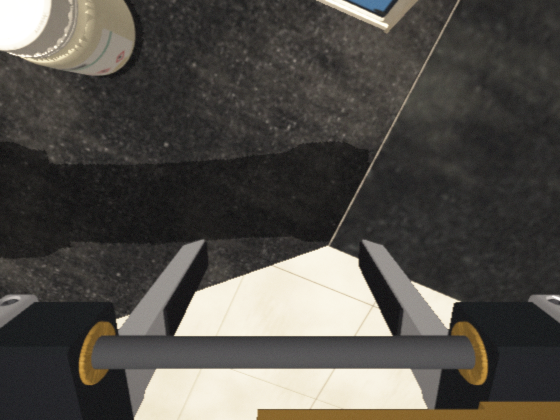

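```bash
python3 - <<'E'
import cv2,numpy as np
t=cv2.imread('pics/top0.png'); s=cv2.imread('pics/scene0.png')
a=cv2.resize(t[150:260,310:450],None,fx=4,fy=4,interpolation=cv2.INTER_CUBIC)
b=cv2.resize(s[100:230,295:445],None,fx=4,fy=4,interpolation=cv2.INTER_CUBIC)
cv2.imwrite('pics/ct.png',a);cv2.imwrite('pics/cs.png',b)
E
```

```text
(no output)
```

View pics/ct.png

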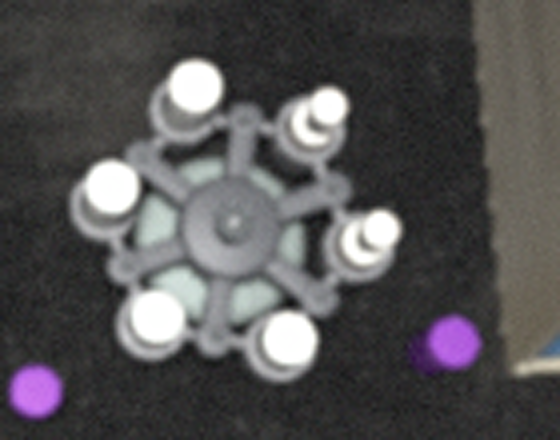

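View pics/cs.png

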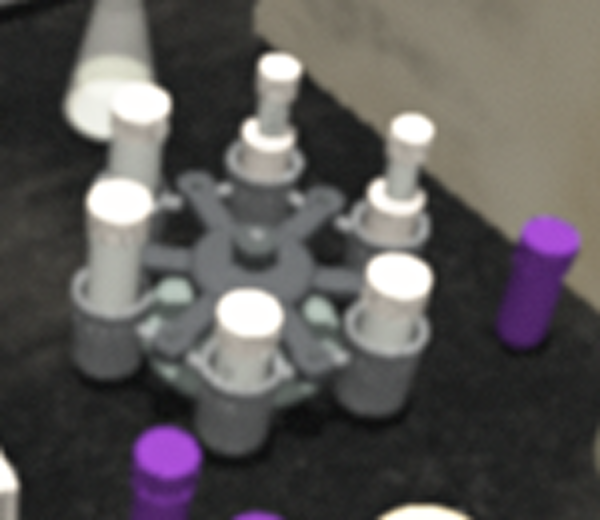

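```bash
cat > h.py <<'E'
import numpy as np, cv2
from scipy.spatial.transform import Rotation as R
def ray(K,T,u,v,z):
    d=T[:3,:3]@np.linalg.solve(K,[u,v,1.]); o=T[:3,3]
    return o+d*(z-o[2])/d[2]
def proj(K,T,p):
    c=T[:3,:3].T@(np.asarray(p)-T[:3,3]); q=K@c; return q[:2]/q[2]
def wristT(f,st):
    W=np.eye(4);W[:3,:3]=R.from_quat(st["orientation"]).as_matrix();W[:3,3]=st["tool_pos"]
    return W@f["hand_eye"]
E
python3 - <<'E'
from h import *
from bench import grab_frame
f=grab_frame("top");K,T=f["mtx"],f["T"]
im=f["pixels"].astype(int)
g=im.min(2)
m=(g>205).astype(np.uint8); m[:,:310]=0;m[:,425:]=0;m[:160]=0;m[255:]=0
n,l,s,c=cv2.connectedComponentsWithStats(m)
for i in range(1,n):
    if s[i,4]>15:
        w=np.array([c[i]]); print(s[i],c[i].round(1), [ (h,ray(K,T,*c[i],h)[:2].round(4).tolist()) for h in (.108,.136,.140)])
# rack
m=(g>190).astype(np.uint8)
r=m[195:250,215:305]; 
n,l,s,c=cv2.connectedComponentsWithStats(m)
for i in range(1,n):
    if s[i,4]>200: print('w',s[i],c[i].round(1),ray(K,T,*c[i],.066).round(3))
for nm,(u,v) in dict(hub=(368,207),machL=(440,241),machtop=(430,150),flask=(378,135),purp=(423,236),jar=(428,282),cyl=(345,120)).items():
    print(nm,[ray(K,T,u,v,h)[:2].round(3).tolist() for h in (0,.08,.2)])
cv2.imwrite('pics/rack.png',cv2.resize(f["pixels"][200:245,215:305,::-1],None,fx=8,fy=8,interpolation=cv2.INTER_CUBIC))
E
```

```text
[352 166  13  12 121] [358.3 171.3] [(0.108, [0.6271, -0.127]), (0.136, [0.6201, -0.1235]), (0.14, [0.6191, -0.123])]
[383 173  13  13  97] [389.1 178.2] [(0.108, [0.6073, -0.2114]), (0.136, [0.6006, -0.206]), (0.14, [0.5997, -0.2052])]
[331 191  13  12 126] [337.5 196.4] [(0.108, [0.5565, -0.0683]), (0.136, [0.551, -0.066]), (0.14, [0.5502, -0.0657])]
[396 203  13  13 106] [402.2 208.7] [(0.108, [0.5218, -0.2436]), (0.136, [0.517, -0.2376]), (0.14, [0.5163, -0.2367])]
[343 219  17  17 155] [349.6 227.8] [(0.108, [0.4696, -0.0996]), (0.136, [0.4659, -0.0967]), (0.14, [0.4654, -0.0963])]
[376 228  13  13 131] [381.9 234.3] [(0.108, [0.452, -0.1864]), (0.136, [0.4487, -0.1816]), (0.14, [0.4482, -0.1809])]
w [ 132   55  428   12 3629] [344.5  60.6] [ 0.979 -0.1    0.066]
w [339  71  82   4 251] [380.7  72.9] [ 0.939 -0.206  0.066]
w [  92   72   29  285 2537] [106.1 216.8] [0.507 0.583 0.066]
w [ 457   85   69   39 2019] [487.3 103.7] [ 0.84  -0.514  0.066]
w [149  89  90   4 285] [192.8  90.4] [0.886 0.352 0.066]
w [250  88 144   5 404] [318.3  90. ] [ 0.886 -0.02   0.066]
w [124  95  
[... 236 characters left out ...]
w [342 218  19  18 209] [350.7 226.6] [ 0.478 -0.107  0.066]
w [417 265  33  34 829] [433.  281.6] [ 0.327 -0.328  0.066]
w [349 267  25  24 321] [360.9 278.6] [ 0.335 -0.132  0.066]
w [169 287  33  28 665] [185.1 298.7] [0.28  0.349 0.066]
w [  29  373   91   47 1729] [ 92.2 403.3] [0.01  0.583 0.066]
hub [[0.546, -0.167], [0.532, -0.155], [0.511, -0.138]]
machL [[0.445, -0.373], [0.437, -0.349], [0.424, -0.314]]
machtop [[0.72, -0.358], [0.696, -0.336], [0.66, -0.302]]
flask [[0.768, -0.203], [0.741, -0.19], [0.701, -0.169]]
purp [[0.459, -0.324], [0.45, -0.304], [0.437, -0.273]]
jar [[0.327, -0.332], [0.326, -0.311], [0.324, -0.279]]
cyl [[0.816, -0.104], [0.787, -0.096], [0.743, -0.084]]
```

View pics/rack.png

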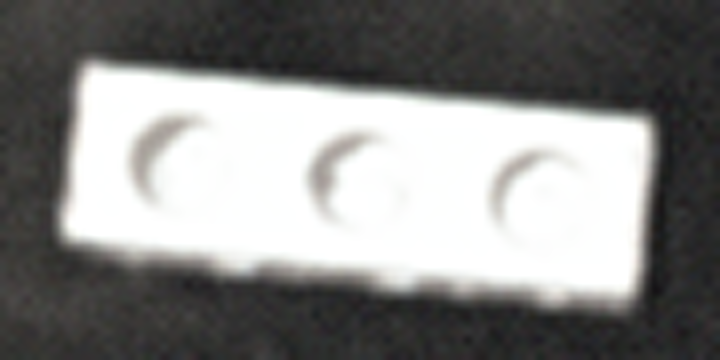

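Emit:
carry_out([
  {"tz": 1, "ty": 0.5},
  {"tz": 1, "ty": 0.8, "az": 0.8},
  {"tz": 1, "ty": 1, "az": 0.9, "tx": 0.1},
  {"tz": 1, "ty": 1, "az": 0.9, "tx": 0.1},
  {"tz": 1, "ty": 1, "az": 0.9, "tx": 0.2},
  {"tz": 1, "ty": 1, "az": 0.9, "tx": 0.2},
  {"ty": 1, "az": 0.9, "tx": 0.2},
  {"ty": 1, "az": 0.9, "tx": 0.2},
  {"ty": 1, "az": 0.9, "tx": 0.2},
  {"ty": 1, "az": 0.9, "tx": 0.2},
  {"ty": 1, "az": 0.9, "tx": 0.2},
  {"ty": 1, "az": 0.9, "tx": 0.2},
  {"ty": 1, "az": 0.9, "tx": 0.2},
  {"ty": 1, "az": 0.2, "tx": 1},
  {"ty": 0.8, "tx": 1},
  {"ty": 0.8, "tx": 1},
  {"ty": 0.8, "tx": 1},
  {"ty": 0.8, "tx": 1},
  {"ty": 0.8, "tx": 1},
  {"ty": 0.8, "tx": 1},
])

```text
validation failed for argument at $.ro...
```

Emit:
carry_out([
  {"tx": 0, "ty": 0.5, "tz": 1, "ax": 0, "ay": 0, "az": 0, "claw": 1},
  {"tx": 0, "ty": 0.8, "tz": 1, "ax": 0, "ay": 0, "az": 0.8, "claw": 1},
  {"tx": 0.1, "ty": 1, "tz": 1, "ax": 0, "ay": 0, "az": 0.9, "claw": 1},
  {"tx": 0.1, "ty": 1, "tz": 1, "ax": 0, "ay": 0, "az": 0.9, "claw": 1},
  {"tx": 0.2, "ty": 1, "tz": 1, "ax": 0, "ay": 0, "az": 0.9, "claw": 1},
  {"tx": 0.2, "ty": 1, "tz": 1, "ax": 0, "ay": 0, "az": 0.9, "claw": 1},
  {"tx": 0.2, "ty": 1, "tz": 0, "ax": 0, "ay": 0, "az": 0.9, "claw": 1},
  {"tx": 0.2, "ty": 1, "tz": 0, "ax": 0, "ay": 0, "az": 0.9, "claw": 1},
  {"tx": 0.2, "ty": 1, "tz": 0, "ax": 0, "ay": 0, "az": 0.9, "claw": 1},
  {"tx": 0.2, "ty": 1, "tz": 0, "ax": 0, "ay": 0, "az": 0.9, "claw": 1},
  {"tx": 0.2, "ty": 1, "tz": 0, "ax": 0, "ay": 0, "az": 0.9, "claw": 1},
  {"tx": 0.2, "ty": 1, "tz": 0, "ax": 0, "ay": 0, "az": 0.9, "claw": 1},
  {"tx": 0.2, "ty": 1, "tz": 0, "ax": 0, "ay": 0, "az": 0.9, "claw": 1},
])

```text
clock: 1.5
tool_pos: [0.3048, -0.2621, 0.3554]
orientation: [1.0, -0.013, -0.0, 0.0]
wrist_force: [-0.5, -0.8, 0.6]
finger_gap: 0.0943
```

Emit:
carry_out([
  {"tx": 1, "ty": 0.7, "az": 0.2, "claw": 1},
  {"tx": 1, "ty": 0.7, "claw": 1},
  {"tx": 1, "ty": 0.7, "claw": 1},
  {"tx": 1, "ty": 0.7, "claw": 1},
  {"tx": 1, "ty": 0.7, "claw": 1},
  {"tx": 1, "ty": 0.7, "claw": 1},
  {"tx": 1, "ty": 0.7, "claw": 1},
  {"tx": 1, "ty": 0.7, "claw": 1},
  {"tx": 1, "ty": 0.7, "claw": 1},
  {"claw": 1},
  {"claw": 1},
  {"claw": 1},
])

```text
validation failed for argument at $.ro...
```

```bash
python3 - <<'E'
from bench import manip, grab_frame
import cv2,pickle
st=manip.get_state(); f=grab_frame("wrist"); pickle.dump((st,f),open('w1.pkl','wb'))
print(st['clock'],st['tool_pos'],st['orientation'],st['joint_pos'].round(2))
cv2.imwrite("pics/w1.png",f["pixels"][:,:,::-1])
E
```

```text
1.5 [ 0.30475116 -0.26211141  0.35540844] [ 9.99911488e-01 -1.33042951e-02 -5.82202779e-05  9.28848989e-05] [ 0.93 -0.11 -0.27  1.89 -0.03  1.36  0.64]
```

View pics/w1.png

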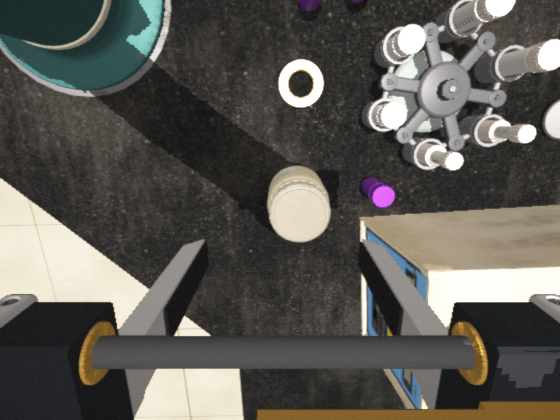

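Emit:
carry_out([
  {"tx": 1, "ty": 0.7, "tz": 0, "ax": 0, "ay": 0, "az": 0.2, "claw": 1},
  {"tx": 1, "ty": 0.7, "tz": 0, "ax": 0, "ay": 0, "az": 0, "claw": 1},
  {"tx": 1, "ty": 0.7, "tz": 0, "ax": 0, "ay": 0, "az": 0, "claw": 1},
  {"tx": 1, "ty": 0.7, "tz": 0, "ax": 0, "ay": 0, "az": 0, "claw": 1},
  {"tx": 1, "ty": 0.7, "tz": 0, "ax": 0, "ay": 0, "az": 0, "claw": 1},
  {"tx": 1, "ty": 0.7, "tz": 0, "ax": 0, "ay": 0, "az": 0, "claw": 1},
  {"tx": 1, "ty": 0.7, "tz": 0, "ax": 0, "ay": 0, "az": 0, "claw": 1},
  {"tx": 1, "ty": 0.7, "tz": 0, "ax": 0, "ay": 0, "az": 0, "claw": 1},
  {"tx": 1, "ty": 0.7, "tz": 0, "ax": 0, "ay": 0, "az": 0, "claw": 1},
  {"tx": 0, "ty": 0, "tz": 0, "ax": 0, "ay": 0, "az": 0, "claw": 1},
  {"tx": 0, "ty": 0, "tz": 0, "ax": 0, "ay": 0, "az": 0, "claw": 1},
  {"tx": 0, "ty": 0, "tz": 0, "ax": 0, "ay": 0, "az": 0, "claw": 1},
])

```text
clock: 2.75
tool_pos: [0.5292, -0.1065, 0.3554]
orientation: [1.0, -0.005, -0.0, 0.0]
wrist_force: [-0.8, -0.4, 0.4]
finger_gap: 0.0938
```

```bash
python3 - <<'E'
from bench import manip, grab_frame
import cv2,pickle
st=manip.get_state(); f=grab_frame("wrist"); pickle.dump((st,f),open('w2.pkl','wb'))
print(st['clock'],st['tool_pos'],st['orientation'],st['joint_pos'].round(2))
cv2.imwrite("pics/w2.png",f["pixels"][:,:,::-1])
E
```

```text
2.75 [ 0.52921383 -0.10650993  0.35539557] [ 9.99985708e-01 -5.34020496e-03 -1.51664653e-04  2.09281312e-04] [ 0.62  0.19 -0.56  1.6   0.1   1.38  0.04]
```

View pics/w2.png

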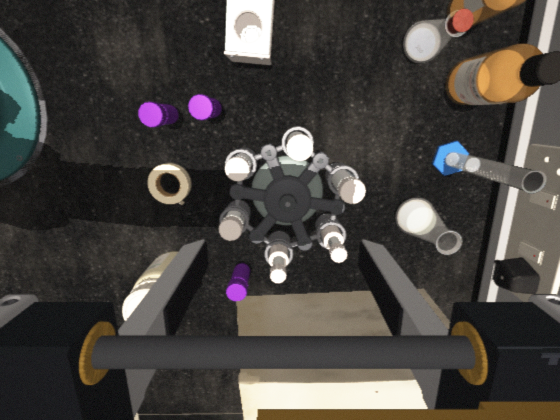

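```bash
python3 - <<'E'
import cv2
t=cv2.imread('pics/w2.png')
cv2.imwrite('pics/w2c.png',cv2.resize(t[120:290,200:380],None,fx=4,fy=3.5,interpolation=cv2.INTER_CUBIC) if 0 else cv2.resize(t[125:285,205:375],None,fx=3.7,fy=3.7,interpolation=cv2.INTER_CUBIC))
cv2.imwrite('pics/w2r.png',cv2.resize(t[0:70,210:290],None,fx=8,fy=8,interpolation=cv2.INTER_CUBIC))
E
```

```text
(no output)
```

View pics/w2c.png

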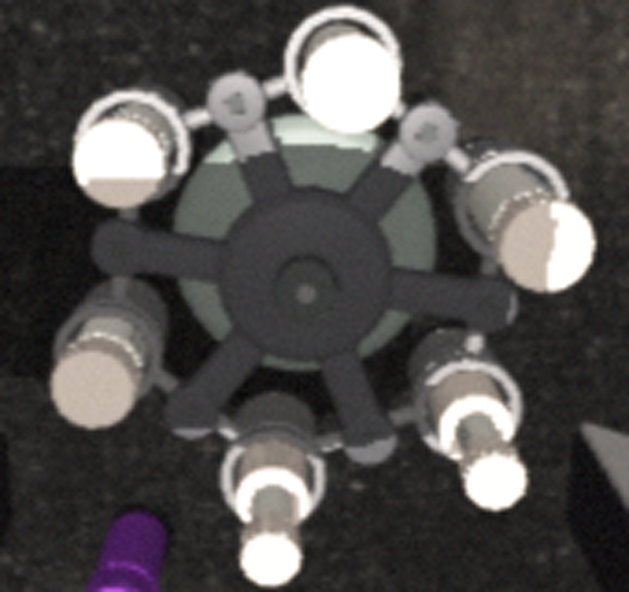

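View pics/w2r.png

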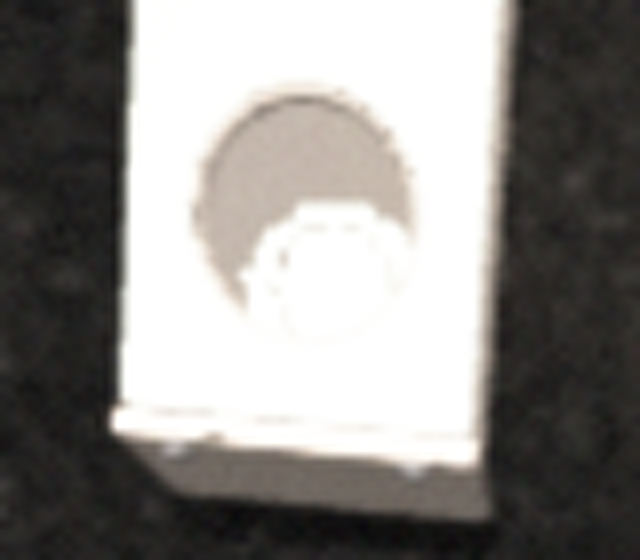

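```bash
python3 - <<'E'
from h import *
import pickle
from scipy.optimize import least_squares
st,f=pickle.load(open('w2.pkl','rb')); K=f["mtx"];T=wristT(f,st)
c=lambda u,v:(205-0.37+u/3.7,125-0.37+v/3.7)
caps={0:(546,244,.136),1:(495,480,.140),2:(271,558,.140),3:(95,387,.108),4:(119,163,.108),5:(350,82,.136)}
P={k:ray(K,T,*c(u,v),z)[:2] for k,(u,v,z) in caps.items()}
R_={k:ray(K,T,*c(u,v),.069)[:2] for k,(u,v) in {5:(342,62),4:(131,150),0:(508,210),1:(466,410),2:(272,480),3:(108,342)}.items()}
hub=ray(K,T,*c(306,293),.085)[:2]
for k in range(6): print(k,P[k].round(4),R_[k].round(4))
print('hub',hub.round(4))
for D in (P,R_):
    def res(q): return np.concatenate([D[k]-q[:2]-.09*np.array([np.cos(q[2]-k*np.pi/3),np.sin(q[2]-k*np.pi/3)]) for k in D])
    s=least_squares(res,[.535,-.153,.3]); print(s.x.round(4),(s.fun*1e3).round(1))
    print([ (k,(s.x[:2]+.09*np.array([np.cos(s.x[2]-k*np.pi/3),np.sin(s.x[2]-k*np.pi/3)])).round(4).tolist()) for k in range(6)])
for v in (200,206,212): print('rack',ray(K,T,210+304/8,v/8,.066).round(4))
for u,v in ((118,405),(482,440)): print('rk corner',ray(K,T,210+u/8,v/8,.066).round(4))
E
```

```text
0 [ 0.6206 -0.1221] [ 0.6194 -0.1245]
1 [ 0.6055 -0.2109] [ 0.6051 -0.2119]
2 [ 0.522  -0.2423] [ 0.5213 -0.2438]
3 [ 0.4537 -0.1846] [ 0.4532 -0.1793]
4 [ 0.4678 -0.0965] [ 0.4671 -0.0981]
5 [ 0.5515 -0.065 ] [ 0.5517 -0.0644]
hub [ 0.5367 -0.1541]
[ 0.5368 -0.1536  0.3569] [-0.6  0.  -0.7 -0.1  0.1  0.   1.1  0.4  0.4 -0.3 -0.3 -0.2]
[(0, [0.6212, -0.1221]), (1, [0.6062, -0.2109]), (2, [0.5219, -0.2423]), (3, [0.4525, -0.185]), (4, [0.4675, -0.0963]), (5, [0.5518, -0.0648])]
[ 0.5363 -0.1537  0.3443] [-0.7  0.7 -0.5 -2.6 -1.6 -1.2  0.1 -0.1  1.1 -1.6  1.6  4.8]
[(0, [0.621, -0.1233]), (1, [0.605, -0.2119]), (2, [0.5203, -0.2422]), (3, [0.4516, -0.1841]), (4, [0.4676, -0.0955]), (5, [0.5524, -0.0651])]
rack [0.4868 0.0874 0.066 ]
rack [0.4867 0.0866 0.066 ]
rack [0.4867 0.0857 0.066 ]
rk corner [0.454 0.057 0.066]
rk corner [0.5153 0.0509 0.066 ]
```

Emit:
carry_out([
  {"tx": -0.77, "ty": -0.78, "tz": -1, "ax": 0, "ay": 0, "az": 0.1, "claw": 0.6},
  {"tx": -0.77, "ty": -0.78, "tz": -1, "ax": 0, "ay": 0, "az": 0, "claw": 0.6},
  {"tx": -0.77, "ty": -0.79, "tz": -1, "ax": 0, "ay": 0, "az": 0, "claw": 0.6},
  {"tx": -0.76, "ty": -0.79, "tz": -1, "ax": 0, "ay": 0, "az": 0, "claw": 0.6},
  {"tx": 0, "ty": 0, "tz": -1, "ax": 0, "ay": 0, "az": 0, "claw": 0.6},
  {"tx": 0, "ty": 0, "tz": -1, "ax": 0, "ay": 0, "az": 0, "claw": 0.6},
  {"tx": 0, "ty": 0, "tz": -1, "ax": 0, "ay": 0, "az": 0, "claw": 0.6},
  {"tx": 0, "ty": 0, "tz": -1, "ax": 0, "ay": 0, "az": 0, "claw": 0.6},
  {"tx": 0, "ty": 0, "tz": 0, "ax": 0, "ay": 0, "az": 0, "claw": 0.6},
  {"tx": 0, "ty": 0, "tz": 0, "ax": 0, "ay": 0, "az": 0, "claw": 0.6},
], force=15)

```text
clock: 3.8
tool_pos: [0.4528, -0.1846, 0.1562]
orientation: [1.0, 0.0, -0.0, 0.0]
wrist_force: [0.2, 0.6, 0.6]
finger_gap: 0.0564
```

```bash
python3 - <<'E'
from bench import manip, grab_frame
import cv2,pickle
st=manip.get_state(); f=grab_frame("wrist"); pickle.dump((st,f),open('w3.pkl','wb'))
print(st['clock'],st['tool_pos'],st['orientation'],st['joint_pos'].round(2),st['finger_gap'])
cv2.imwrite("pics/w3.png",f["pixels"][:,:,::-1])
E
```

```text
3.8 [ 0.45281962 -0.18460581  0.1562073 ] [ 9.99999991e-01  9.85307123e-05 -3.64157899e-05  8.35324697e-05] [ 0.74  0.27 -0.48  1.98  0.15  0.93  0.19] 0.05641104607523804
```

View pics/w3.png

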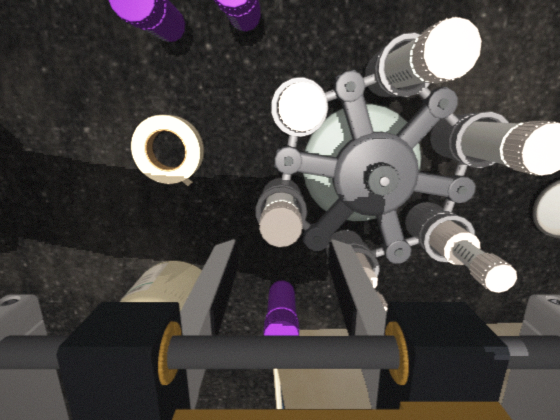

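```bash
python3 - <<'E'
from h import *
import pickle
st,f=pickle.load(open('w3.pkl','rb')); K=f["mtx"];T=wristT(f,st)
for u,v,z in ((281,224,.108),(301,107,.108),(450,49,.136),(541,147,.136),(498,276,.14)): print(ray(K,T,u,v,z).round(4))
E
```

```text
[ 0.4527 -0.1828  0.108 ]
[ 0.4667 -0.0974  0.108 ]
[ 0.55   -0.0661  0.136 ]
[ 0.6153 -0.1217  0.136 ]
[ 0.6032 -0.2096  0.14  ]
```

Emit:
carry_out([
  {"tx": 0, "ty": 0, "tz": -1, "ax": 0, "ay": 0, "az": 0, "claw": 0.6},
  {"tx": 0, "ty": 0, "tz": -1, "ax": 0, "ay": 0, "az": 0, "claw": 0.6},
  {"tx": 0, "ty": 0, "tz": -0.7, "ax": 0, "ay": 0, "az": 0, "claw": 0.6},
  {"tx": 0, "ty": 0, "tz": -0.4, "ax": 0, "ay": 0, "az": 0, "claw": 0.6},
  {"tx": 0, "ty": 0, "tz": 0, "ax": 0, "ay": 0, "az": 0, "claw": 0.6},
  {"tx": 0, "ty": 0, "tz": 0, "ax": 0, "ay": 0, "az": 0, "claw": 0},
  {"tx": 0, "ty": 0, "tz": 0, "ax": 0, "ay": 0, "az": 0, "claw": 0},
  {"tx": 0, "ty": 0, "tz": 0, "ax": 0, "ay": 0, "az": 0, "claw": 0},
  {"tx": 0, "ty": 0, "tz": 0, "ax": 0, "ay": 0, "az": 0, "claw": 0},
  {"tx": 0, "ty": 0, "tz": 0, "ax": 0, "ay": 0, "az": 0, "claw": 0},
  {"tx": 0, "ty": 0, "tz": 0, "ax": 0, "ay": 0, "az": 0, "claw": 0},
  {"tx": 0, "ty": 0, "tz": 0, "ax": 0, "ay": 0, "az": 0, "claw": 0},
], force=15)

```text
clock: 5.05
tool_pos: [0.4534, -0.1844, 0.0784]
orientation: [1.0, 0.0, 0.0, 0.0]
wrist_force: [-1.5, -0.5, 6.6]
finger_gap: 0.0327
```

Emit:
carry_out([
  {"tx": 0, "ty": 0, "tz": 0.4, "ax": 0, "ay": 0, "az": 0, "claw": 0},
  {"tx": 0, "ty": 0, "tz": 1, "ax": 0, "ay": 0, "az": 0, "claw": 0},
  {"tx": 0, "ty": 0, "tz": 1, "ax": 0, "ay": 0, "az": 0, "claw": 0},
  {"tx": 0, "ty": 0, "tz": 1, "ax": 0, "ay": 0, "az": 0, "claw": 0},
  {"tx": 0, "ty": 0, "tz": 1, "ax": 0, "ay": 0, "az": 0, "claw": 0},
  {"tx": 0, "ty": 0, "tz": 1, "ax": 0, "ay": 0, "az": 0, "claw": 0},
  {"tx": 0, "ty": 0, "tz": 0, "ax": 0, "ay": 0, "az": 0, "claw": 0},
], force=15)

```text
clock: 5.75
tool_pos: [0.4542, -0.1845, 0.2164]
orientation: [1.0, 0.0, 0.002, 0.001]
wrist_force: [0.4, -0.4, -1.5]
finger_gap: 0.0327
```

```bash
python3 - <<'E'
from bench import manip, grab_frame
import cv2,pickle
st=manip.get_state(); f=grab_frame("wrist"); 
print(st['clock'],st['tool_pos'],st['wrist_force'],st['finger_gap'])
g=grab_frame("scene")["pixels"][60:270,200:480,::-1]
cv2.imwrite("pics/w4.png",cv2.resize(f["pixels"][:,:,::-1],(400,300)));cv2.imwrite("pics/s4.png",cv2.resize(g,None,fx=2.5,fy=2.5))
E
```

```text
5.75 [ 0.45421285 -0.18452218  0.21636846] [ 0.44769222 -0.40051899 -1.52909558] 0.03265093310898175
```

View pics/w4.png

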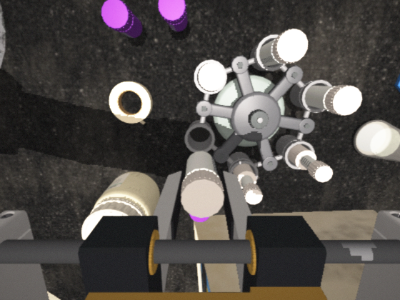

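View pics/s4.png

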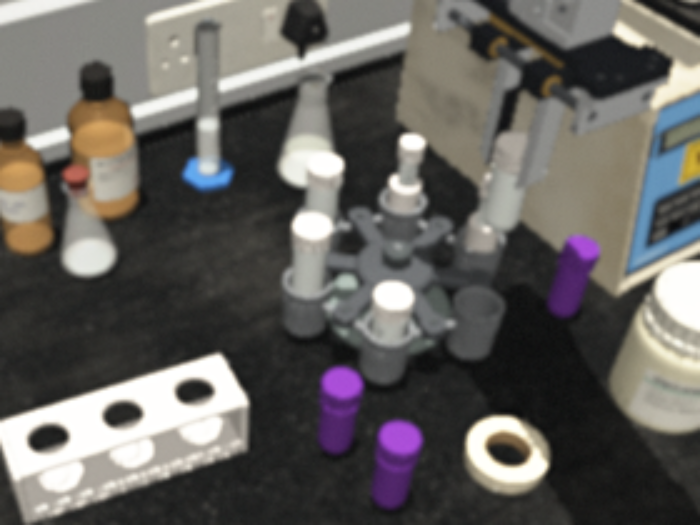

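Emit:
carry_out([
  {"tx": 0.12, "ty": 1, "tz": 0, "ax": 0, "ay": 0, "az": 0, "claw": 0},
  {"tx": 0.12, "ty": 1, "tz": 0, "ax": 0, "ay": 0, "az": 0, "claw": 0},
  {"tx": 0.12, "ty": 1, "tz": 0, "ax": 0, "ay": 0, "az": 0, "claw": 0},
  {"tx": 0.12, "ty": 1, "tz": 0, "ax": 0, "ay": 0, "az": 0, "claw": 0},
  {"tx": 0.12, "ty": 1, "tz": 0, "ax": 0, "ay": 0, "az": 0, "claw": 0},
  {"tx": 0.12, "ty": 1, "tz": 0, "ax": 0, "ay": 0, "az": 0, "claw": 0},
  {"tx": 0.12, "ty": 1, "tz": 0, "ax": 0, "ay": 0, "az": 0, "claw": 0},
  {"tx": 0, "ty": 0, "tz": 0, "ax": 0, "ay": 0, "az": 0, "claw": 0},
  {"tx": 0, "ty": 0, "tz": 0, "ax": 0, "ay": 0, "az": 0, "claw": 0},
], force=15)

```text
clock: 6.75
tool_pos: [0.4735, -0.0091, 0.2123]
orientation: [1.0, 0.001, -0.001, -0.0]
wrist_force: [0.6, -0.3, -0.4]
finger_gap: 0.0327
```

```bash
python3 - <<'E'
from bench import manip, grab_frame
import cv2,pickle
st=manip.get_state(); f=grab_frame("wrist");pickle.dump((st,f),open('w5.pkl','wb')) 
print(st['clock'],st['tool_pos'],st['orientation'],st['finger_gap'])
cv2.imwrite("pics/w5.png",f["pixels"][:,:,::-1]);cv2.imwrite("pics/w5r.png",cv2.resize(f["pixels"][0:200,180:340,::-1],None,fx=3,fy=3))
E
```

```text
6.75 [ 0.47352044 -0.00912905  0.21226261] [ 9.99999288e-01  9.49000029e-04 -7.17635385e-04 -9.59370673e-05] 0.03268074353710066
```

View pics/w5.png

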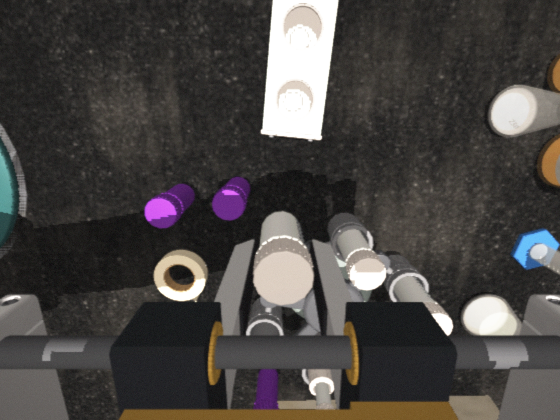

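View pics/w5r.png

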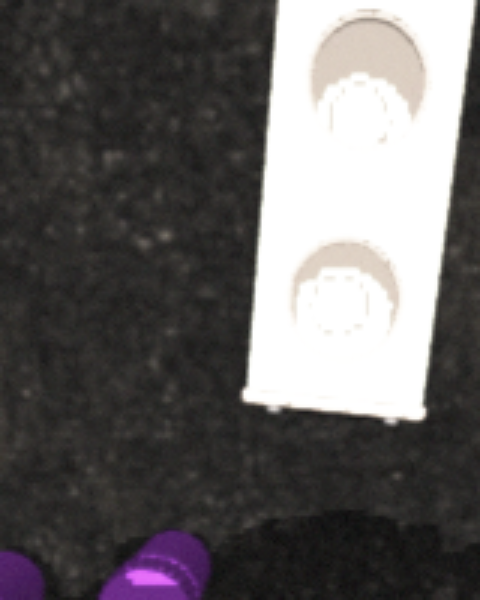

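```bash
python3 - <<'E'
from h import *
import pickle
st,f=pickle.load(open('w5.pkl','rb')); K=f["mtx"];T=wristT(f,st)
q=[ray(K,T,180-.33+u/3,v/3-.33,.066) for u,v in ((345.5,295),(368,67),(291,295),(400,295),(248,392),(425,408))]
for x in q: print(x.round(4))
print(np.linalg.norm(q[0]-q[1]),np.linalg.norm(q[2]-q[3]),np.linalg.norm(q[4]-q[5]))
E
```

```text
[0.4863 0.0877 0.066 ]
[0.4924 0.1536 0.066 ]
[0.4686 0.0877 0.066 ]
[0.504  0.0877 0.066 ]
[0.454  0.0569 0.066 ]
[0.5135 0.0517 0.066 ]
0.06614667743553905 0.03547736112913136 0.05969451734373673
```

Emit:
carry_out([
  {"tx": 0.13, "ty": 0.97, "tz": 0, "ax": 0, "ay": 0, "az": 0, "claw": 0},
  {"tx": 0.13, "ty": 0.97, "tz": 0, "ax": 0, "ay": 0, "az": 0, "claw": 0},
  {"tx": 0.13, "ty": 0.97, "tz": -0.5, "ax": 0, "ay": 0, "az": 0, "claw": 0},
  {"tx": 0.13, "ty": 0.97, "tz": -1, "ax": 0, "ay": 0, "az": 0, "claw": 0},
  {"tx": 0, "ty": 0, "tz": -1, "ax": 0, "ay": 0, "az": 0, "claw": 0},
  {"tx": 0, "ty": 0, "tz": -0.6, "ax": 0, "ay": 0, "az": 0, "claw": 0},
  {"tx": 0, "ty": 0, "tz": -0.6, "ax": 0, "ay": 0, "az": 0, "claw": 0},
  {"tx": 0, "ty": 0, "tz": -0.6, "ax": 0, "ay": 0, "az": 0, "claw": 0},
  {"tx": 0, "ty": 0, "tz": 0, "ax": 0, "ay": 0, "az": 0, "claw": 0},
], force=15)

```text
clock: 7.7
tool_pos: [0.486, 0.0868, 0.1037]
orientation: [1.0, -0.0, -0.001, 0.0]
wrist_force: [-0.8, -0.5, -0.1]
finger_gap: 0.0328
```

Emit:
carry_out([
  {"tx": 0, "ty": 0, "tz": -0.5, "ax": 0, "ay": 0, "az": 0, "claw": 0},
  {"tx": 0, "ty": 0, "tz": -0.4, "ax": 0, "ay": 0, "az": 0, "claw": 0},
  {"tx": 0, "ty": 0, "tz": -0.25, "ax": 0, "ay": 0, "az": 0, "claw": 0},
  {"tx": 0, "ty": 0, "tz": 0, "ax": 0, "ay": 0, "az": 0, "claw": 0},
  {"tx": 0, "ty": 0, "tz": 0, "ax": 0, "ay": 0, "az": 0, "claw": 0},
], force=15)

```text
clock: 8.2
tool_pos: [0.487, 0.0879, 0.0768]
orientation: [1.0, 0.001, -0.0, -0.0]
wrist_force: [-0.2, -0.1, -0.1]
finger_gap: 0.0326
```

Emit:
carry_out([
  {"tx": 0, "ty": 0, "tz": -0.08, "ax": 0, "ay": 0, "az": 0, "claw": 0},
  {"tx": 0, "ty": 0, "tz": 0, "ax": 0, "ay": 0, "az": 0, "claw": 0.6},
  {"tx": 0, "ty": 0, "tz": 0, "ax": 0, "ay": 0, "az": 0, "claw": 0.6},
  {"tx": 0, "ty": 0, "tz": 0, "ax": 0, "ay": 0, "az": 0, "claw": 0.6},
  {"tx": 0, "ty": 0, "tz": 0, "ax": 0, "ay": 0, "az": 0, "claw": 0.6},
  {"tx": 0, "ty": 0, "tz": 0.8, "ax": 0, "ay": 0, "az": 0, "claw": 0.6},
  {"tx": 0, "ty": 0, "tz": 1, "ax": 0, "ay": 0, "az": 0, "claw": 0.6},
  {"tx": 0, "ty": 0, "tz": 1, "ax": 0, "ay": 0, "az": 0, "claw": 0.6},
  {"tx": 0.37, "ty": -0.87, "tz": 1, "ax": 0, "ay": 0, "az": 0, "claw": 0.6},
  {"tx": 0.37, "ty": -0.87, "tz": 1, "ax": 0, "ay": 0, "az": 0, "claw": 0.6},
  {"tx": 0.37, "ty": -0.87, "tz": 1, "ax": 0, "ay": 0, "az": 0, "claw": 0.6},
  {"tx": 0.37, "ty": -0.87, "tz": 0, "ax": 0, "ay": 0, "az": 0, "claw": 0.6},
  {"tx": 0.37, "ty": -0.87, "tz": 0, "ax": 0, "ay": 0, "az": 0, "claw": 0.6},
  {"tx": 0.37, "ty": -0.87, "tz": 0, "ax": 0, "ay": 0, "az": 0, "claw": 0.6},
  {"tx": 0.37, "ty": -0.87, "tz": 0, "ax": 0, "ay": 0, "az": 0, "claw": 0.6},
  {"tx": 0, "ty": 0, "tz": 0, "ax": 0, "ay": 0, "az": 0, "claw": 0.6},
  {"tx": 0, "ty": 0, "tz": 0, "ax": 0, "ay": 0, "az": 0, "claw": 0.6},
], force=15)

```text
clock: 9.9
tool_pos: [0.5516, -0.0644, 0.2195]
orientation: [1.0, 0.0, -0.0, -0.0]
wrist_force: [-0.6, -0.2, -0.8]
finger_gap: 0.0565
```

```bash
python3 - <<'E'
from bench import manip, grab_frame
import cv2,pickle
st=manip.get_state(); f=grab_frame("wrist");pickle.dump((st,f),open('w6.pkl','wb')) 
print(st['clock'],st['tool_pos'],st['orientation'],st['finger_gap'])
cv2.imwrite("pics/w6.png",f["pixels"][:,:,::-1])
E
```

```text
9.9 [ 0.55156822 -0.06438549  0.21948426] [ 9.99999940e-01  1.96760131e-04 -2.34931108e-04 -1.58797878e-04] 0.05653981954660499
```

View pics/w6.png

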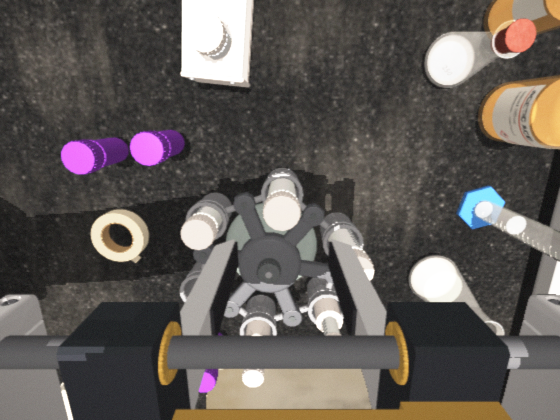

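Emit:
carry_out([
  {"tx": 0, "ty": 0, "tz": -1, "ax": 0, "ay": 0, "az": 0, "claw": 0.6},
  {"tx": 0, "ty": 0, "tz": -1, "ax": 0, "ay": 0, "az": 0, "claw": 0.6},
  {"tx": 0, "ty": 0, "tz": -1, "ax": 0, "ay": 0, "az": 0, "claw": 0.6},
  {"tx": 0, "ty": 0, "tz": -1, "ax": 0, "ay": 0, "az": 0, "claw": 0.6},
  {"tx": 0, "ty": 0, "tz": -0.54, "ax": 0, "ay": 0, "az": 0, "claw": 0.6},
  {"tx": 0, "ty": 0, "tz": 0, "ax": 0, "ay": 0, "az": 0, "claw": 0.6},
  {"tx": 0, "ty": 0, "tz": 0, "ax": 0, "ay": 0, "az": 0, "claw": 0},
  {"tx": 0, "ty": 0, "tz": 0, "ax": 0, "ay": 0, "az": 0, "claw": 0},
  {"tx": 0, "ty": 0, "tz": 0, "ax": 0, "ay": 0, "az": 0, "claw": 0},
  {"tx": 0, "ty": 0, "tz": 0, "ax": 0, "ay": 0, "az": 0, "claw": 0},
  {"tx": 0, "ty": 0, "tz": 0, "ax": 0, "ay": 0, "az": 0, "claw": 0},
  {"tx": 0, "ty": 0, "tz": 0, "ax": 0, "ay": 0, "az": 0, "claw": 0},
], force=15)

```text
clock: 11.15
tool_pos: [0.5522, -0.0645, 0.1069]
orientation: [1.0, 0.0, 0.001, 0.0]
wrist_force: [-1.0, -0.1, 7.8]
finger_gap: 0.0328
```

Emit:
carry_out([
  {"tx": 0, "ty": 0, "tz": 0.4, "ax": 0, "ay": 0, "az": 0, "claw": 0},
  {"tx": 0, "ty": 0, "tz": 1, "ax": 0, "ay": 0, "az": 0, "claw": 0},
  {"tx": 0, "ty": 0, "tz": 1, "ax": 0, "ay": 0, "az": 0, "claw": 0},
  {"tx": 0, "ty": 0, "tz": 1, "ax": 0, "ay": 0, "az": 0, "claw": 0},
  {"tx": 0, "ty": 0, "tz": 1, "ax": 0, "ay": 0, "az": 0, "claw": 0},
  {"tx": 0, "ty": 0, "tz": 1, "ax": 0, "ay": 0, "az": 0, "claw": 0},
  {"tx": 0, "ty": 0, "tz": 0, "ax": 0, "ay": 0, "az": 0, "claw": 0},
  {"tx": -0.8, "ty": -0.96, "tz": 0, "ax": 0, "ay": 0, "az": 0, "claw": 0},
  {"tx": -0.8, "ty": -0.96, "tz": 0, "ax": 0, "ay": 0, "az": 0, "claw": 0},
  {"tx": -0.8, "ty": -0.96, "tz": 0, "ax": 0, "ay": 0, "az": 0, "claw": 0},
  {"tx": -0.8, "ty": -0.96, "tz": 0, "ax": 0, "ay": 0, "az": 0, "claw": 0},
  {"tx": -0.8, "ty": -0.96, "tz": 0, "ax": 0, "ay": 0, "az": 0, "claw": 0},
  {"tx": 0, "ty": 0, "tz": 0, "ax": 0, "ay": 0, "az": 0, "claw": 0},
  {"tx": 0, "ty": 0, "tz": 0, "ax": 0, "ay": 0, "az": 0, "claw": 0},
], force=15)

```text
clock: 12.55
tool_pos: [0.4515, -0.1846, 0.2413]
orientation: [1.0, -0.0, 0.0, 0.0]
wrist_force: [0.4, 0.2, 0.0]
finger_gap: 0.0327
```

```bash
python3 - <<'E'
from bench import manip, grab_frame
import cv2,pickle
st=manip.get_state(); f=grab_frame("wrist");pickle.dump((st,f),open('w7.pkl','wb')) 
print(st['clock'],st['tool_pos'],st['orientation'],st['finger_gap'],st['wrist_force'])
g=grab_frame("scene")["pixels"][60:270,200:480,::-1]
cv2.imwrite("pics/w7.png",f["pixels"][:,:,::-1]);cv2.imwrite("pics/s7.png",cv2.resize(g,None,fx=2.5,fy=2.5))
E
```

```text
12.55 [ 0.451463   -0.18464614  0.24128876] [ 9.99999994e-01 -7.38889230e-05  5.20477825e-07  7.80713320e-05] 0.03272710949832961 [0.38397967 0.22016169 0.04936014]
```

View pics/w7.png

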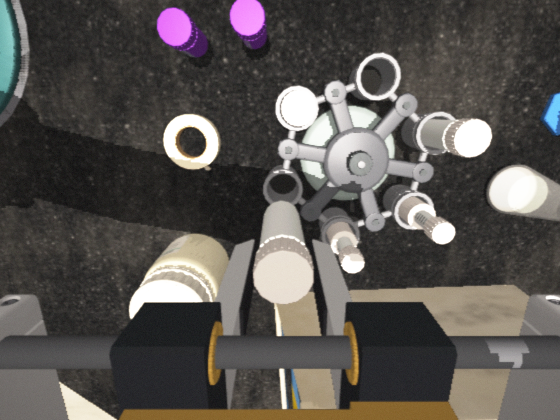

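View pics/s7.png

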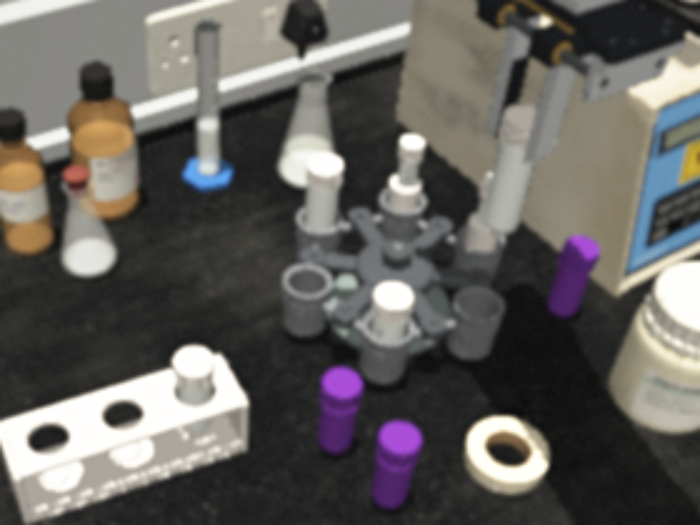

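```bash
python3 - <<'E'
from h import *
import pickle
st,f=pickle.load(open('w7.pkl','rb')); K=f["mtx"];T=wristT(f,st)
for p in ((.5518,-.0648),(.4525,-.185),(.4675,-.0963)): print(p,proj(K,T,[*p,.069]).round(1),proj(K,T,[p[0]+.023,p[1],.069]).round(1),proj(K,T,[p[0]-.023,p[1],.069]).round(1),proj(K,T,[p[0],p[1]+.023,.069]).round(1))
im=f["pixels"][40:220,260:420,::-1]; cv2.imwrite('pics/w7c.png',cv2.resize(im,None,fx=3.3,fy=3.3,interpolation=cv2.INTER_CUBIC))
E
```

```text
(0.5518, -0.0648) [378.4  75.3] [400.6  75.3] [356.1  75.3] [380.4  50.8]
(0.4525, -0.185) [282.6 188.5] [302.6 188.5] [262.5 188.6] [282.5 168.6]
(0.4675, -0.0963) [296.5 107.3] [318.2 107.3] [274.9 107.3] [296.8  84.2]
```

View pics/w7c.png

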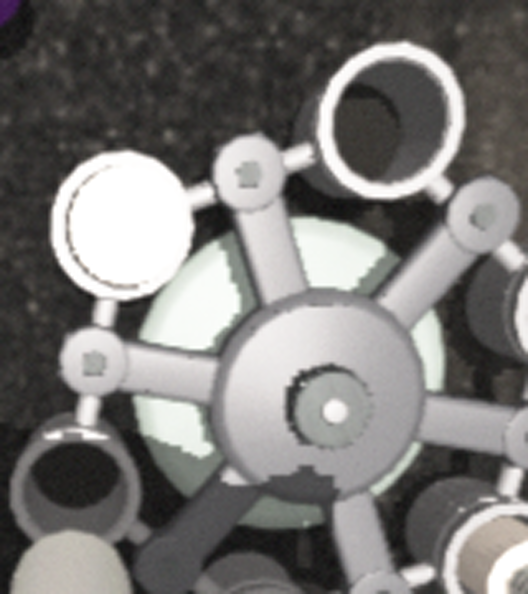

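Emit:
carry_out([
  {"tx": 0.04, "ty": 0, "tz": -1, "ax": 0, "ay": 0, "az": 0, "claw": 0},
  {"tx": 0, "ty": 0, "tz": -1, "ax": 0, "ay": 0, "az": 0, "claw": 0},
  {"tx": 0, "ty": 0, "tz": -0.8, "ax": 0, "ay": 0, "az": 0, "claw": 0},
  {"tx": 0, "ty": 0, "tz": -0.5, "ax": 0, "ay": 0, "az": 0, "claw": 0},
  {"tx": 0, "ty": 0, "tz": -0.5, "ax": 0, "ay": 0, "az": 0, "claw": 0},
  {"tx": 0, "ty": 0, "tz": -0.5, "ax": 0, "ay": 0, "az": 0, "claw": 0},
  {"tx": 0, "ty": 0, "tz": 0, "ax": 0, "ay": 0, "az": 0, "claw": 0},
  {"tx": 0, "ty": 0, "tz": 0, "ax": 0, "ay": 0, "az": 0, "claw": 0},
], force=15)

```text
clock: 13.45
tool_pos: [0.453, -0.1844, 0.1339]
orientation: [1.0, 0.001, 0.0, -0.0]
wrist_force: [0.8, 0.5, -0.8]
finger_gap: 0.0327
```

Tip at about 47 mm, well inside the bore with no force. Lower the rest.

Emit:
carry_out([
  {"tx": 0, "ty": 0, "tz": -0.5, "ax": 0, "ay": 0, "az": 0, "claw": 0},
  {"tx": 0, "ty": 0, "tz": -0.35, "ax": 0, "ay": 0, "az": 0, "claw": 0},
  {"tx": 0, "ty": 0, "tz": -0.2, "ax": 0, "ay": 0, "az": 0, "claw": 0},
  {"tx": 0, "ty": 0, "tz": 0, "ax": 0, "ay": 0, "az": 0, "claw": 0},
  {"tx": 0, "ty": 0, "tz": 0, "ax": 0, "ay": 0, "az": 0, "claw": 0},
], force=15)

```text
clock: 13.95
tool_pos: [0.4527, -0.1844, 0.1072]
orientation: [1.0, 0.0, -0.0, -0.0]
wrist_force: [-0.2, 0.2, -0.7]
finger_gap: 0.0324
```

Emit:
carry_out([
  {"tx": 0, "ty": 0, "tz": 0, "ax": 0, "ay": 0, "az": 0, "claw": 0.6},
  {"tx": 0, "ty": 0, "tz": 0, "ax": 0, "ay": 0, "az": 0, "claw": 0.6},
  {"tx": 0, "ty": 0, "tz": 0, "ax": 0, "ay": 0, "az": 0, "claw": 0.6},
  {"tx": 0, "ty": 0, "tz": 0, "ax": 0, "ay": 0, "az": 0, "claw": 0.6},
  {"tx": 0, "ty": 0, "tz": 1, "ax": 0, "ay": 0, "az": 0, "claw": 0.6},
  {"tx": 0, "ty": 0, "tz": 1, "ax": 0, "ay": 0, "az": 0, "claw": 0.6},
  {"tx": 0, "ty": 0, "tz": 1, "ax": 0, "ay": 0, "az": 0, "claw": 0.6},
  {"tx": 0, "ty": 0, "tz": 1, "ax": 0, "ay": 0, "az": 0, "claw": 0.6},
  {"tx": 0, "ty": 0, "tz": 1, "ax": 0, "ay": 0, "az": 0, "claw": 0.6},
  {"tx": 0, "ty": 0, "tz": 0, "ax": 0, "ay": 0, "az": 0, "claw": 0.6},
  {"tx": 0, "ty": 0, "tz": 0, "ax": 0, "ay": 0, "az": 0, "claw": 0.6},
], force=15)

```text
clock: 15.05
tool_pos: [0.4527, -0.1846, 0.2325]
orientation: [1.0, 0.0, 0.0, 0.0]
wrist_force: [-0.6, -0.1, -0.6]
finger_gap: 0.0563
```

```bash
python3 - <<'E'
from h import *
from bench import manip, grab_frame
import cv2,pickle
st=manip.get_state(); f=grab_frame("wrist");pickle.dump((st,f),open('w8.pkl','wb')) 
print(st['clock'],st['tool_pos'],st['orientation'],st['finger_gap'],st['wrist_force'])
cv2.imwrite("pics/w8.png",f["pixels"][:,:,::-1])
for n,uv in (('w2.pkl',(240,293)),('w2.pkl',(238,382)),('w7.pkl',(420,288)),('w1.pkl',(365,220)),('w1.pkl',(430,270))):
    s,g=pickle.load(open(n,'rb'));T=wristT(g,s);print(n,uv,[ray(g["mtx"],T,*uv,z)[:2].round(3).tolist() for z in (0,.1,.2,.25,.3)])
E
```

```text
15.05 [ 0.4527452  -0.18460777  0.23247651] [9.99999871e-01 3.42661418e-04 2.29273308e-04 2.96071483e-04] 0.05628699568887048 [-0.60419225 -0.11445925 -0.61210947]
w2.pkl (240, 293) [[0.445, -0.358], [0.461, -0.295], [0.477, -0.232], [0.485, -0.201], [0.493, -0.169]]
w2.pkl (238, 382) [[0.429, -0.574], [0.448, -0.471], [0.468, -0.367], [0.477, -0.315], [0.487, -0.264]]
w7.pkl (420, 288) [[0.66, -0.357], [0.611, -0.295], [0.561, -0.234], [0.537, -0.204], [0.512, -0.173]]
w1.pkl (365, 220) [[0.451, -0.369], [0.424, -0.333], [0.397, -0.297], [0.384, -0.279], [0.371, -0.261]]
w1.pkl (430, 270) [[0.578, -0.472], [0.528, -0.417], [0.477, -0.362], [0.452, -0.334], [0.427, -0.307]]
```

View pics/w8.png

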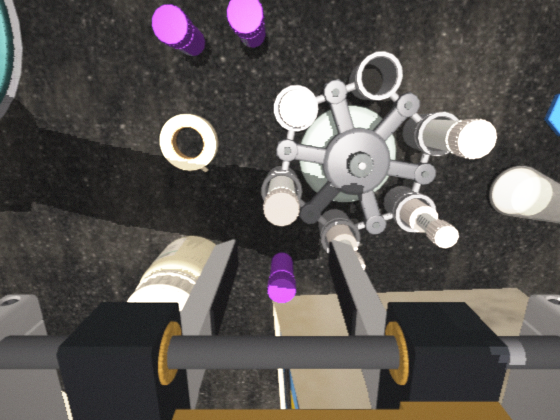

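Emit:
carry_out([
  {"tx": 0.88, "ty": -0.15, "tz": 0, "ax": 0, "ay": 0, "az": 0, "claw": 0.6},
  {"tx": 0.88, "ty": -0.15, "tz": 0, "ax": 0, "ay": 0, "az": 0, "claw": 0.6},
  {"tx": 0.88, "ty": -0.15, "tz": 0, "ax": 0, "ay": 0, "az": 0, "claw": 0.6},
  {"tx": 0.88, "ty": -0.15, "tz": 0, "ax": 0, "ay": 0, "az": 0, "claw": 0.6},
  {"tx": 0.88, "ty": -0.15, "tz": 0, "ax": 0, "ay": 0, "az": 0, "claw": 0.6},
  {"tx": 0.88, "ty": -0.15, "tz": 0, "ax": 0, "ay": 0, "az": 0, "claw": 0.6},
  {"tx": 0.86, "ty": -0.15, "tz": 0, "ax": 0, "ay": 0, "az": 0, "claw": 0.6},
  {"tx": 0, "ty": 0, "tz": -1, "ax": 0, "ay": 0, "az": 0, "claw": 0.6},
  {"tx": 0, "ty": 0, "tz": -1, "ax": 0, "ay": 0, "az": 0, "claw": 0.6},
  {"tx": 0, "ty": 0, "tz": 0, "ax": 0, "ay": 0, "az": 0, "claw": 0.6},
  {"tx": 0, "ty": 0, "tz": 0, "ax": 0, "ay": 0, "az": 0, "claw": 0.6},
], force=15)

```text
clock: 16.2
tool_pos: [0.606, -0.2105, 0.1821]
orientation: [1.0, 0.001, -0.001, -0.0]
wrist_force: [0.3, -0.5, 0.6]
finger_gap: 0.0563
```

```bash
python3 - <<'E'
from h import *
from bench import manip, grab_frame
import cv2,pickle
st=manip.get_state(); f=grab_frame("wrist");pickle.dump((st,f),open('w9.pkl','wb')) 
print(st['clock'],st['tool_pos'],st['orientation'],st['finger_gap'],st['wrist_force'])
cv2.imwrite("pics/w9.png",f["pixels"][:,:,::-1])
print(proj(f["mtx"],wristT(f,st),[.6062,-.2109,.14]))
E
```

```text
16.2 [ 0.60600312 -0.21047521  0.18213372] [ 9.99999560e-01  5.76004616e-04 -6.55079558e-04 -3.45142653e-04] 0.05631627182674559 [ 0.29050583 -0.50594353  0.59280559]
[281.45339255 229.59931388]
```

View pics/w9.png

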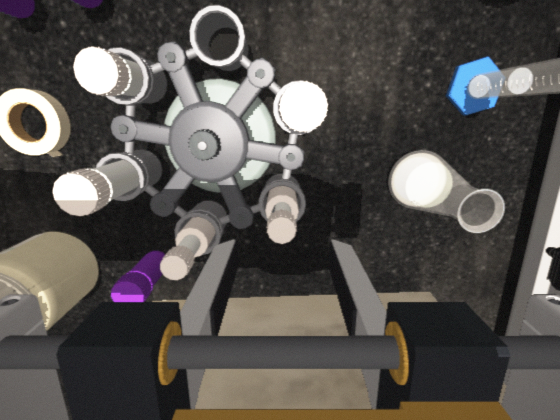

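Emit:
carry_out([
  {"tx": 0, "ty": 0, "tz": -1, "ax": 0, "ay": 0, "az": 0, "claw": 0.6},
  {"tx": 0, "ty": 0, "tz": -1, "ax": 0, "ay": 0, "az": 0, "claw": 0.6},
  {"tx": 0, "ty": 0, "tz": -0.8, "ax": 0, "ay": 0, "az": 0, "claw": 0.6},
  {"tx": 0, "ty": 0, "tz": 0, "ax": 0, "ay": 0, "az": 0, "claw": 0.6},
  {"tx": 0, "ty": 0, "tz": 0, "ax": 0, "ay": 0, "az": 0, "claw": 0},
  {"tx": 0, "ty": 0, "tz": 0, "ax": 0, "ay": 0, "az": 0, "claw": 0},
  {"tx": 0, "ty": 0, "tz": 0, "ax": 0, "ay": 0, "az": 0, "claw": 0},
  {"tx": 0, "ty": 0, "tz": 0, "ax": 0, "ay": 0, "az": 0, "claw": 0},
  {"tx": 0, "ty": 0, "tz": 0, "ax": 0, "ay": 0, "az": 0, "claw": 0},
  {"tx": 0, "ty": 0, "tz": 0, "ax": 0, "ay": 0, "az": 0, "claw": 0},
  {"tx": 0, "ty": 0, "tz": 0, "ax": 0, "ay": 0, "az": 0, "claw": 0},
  {"tx": 0, "ty": 0, "tz": 0, "ax": 0, "ay": 0, "az": 0, "claw": 0},
], force=15)

```text
clock: 17.45
tool_pos: [0.6065, -0.2108, 0.1129]
orientation: [1.0, 0.0, 0.0, 0.0]
wrist_force: [0.4, -0.2, 6.0]
finger_gap: 0.0214
```

Emit:
carry_out([
  {"tx": 0, "ty": 0, "tz": 0.4, "ax": 0, "ay": 0, "az": 0, "claw": 0},
  {"tx": 0, "ty": 0, "tz": 1, "ax": 0, "ay": 0, "az": 0, "claw": 0},
  {"tx": 0, "ty": 0, "tz": 1, "ax": 0, "ay": 0, "az": 0, "claw": 0},
  {"tx": 0, "ty": 0, "tz": 1, "ax": 0, "ay": 0, "az": 0, "claw": 0},
  {"tx": 0, "ty": 0, "tz": 1, "ax": 0, "ay": 0, "az": 0, "claw": 0},
  {"tx": 0, "ty": 0, "tz": 1, "ax": 0, "ay": 0, "az": 0, "claw": 0},
  {"tx": 0, "ty": 0, "tz": 0.2, "ax": 0, "ay": 0, "az": 0, "claw": 0},
  {"tx": -0.36, "ty": 0.97, "tz": 0, "ax": 0, "ay": 0, "az": 0, "claw": 0},
  {"tx": -0.36, "ty": 0.97, "tz": 0, "ax": 0, "ay": 0, "az": 0, "claw": 0},
  {"tx": -0.36, "ty": 0.97, "tz": 0, "ax": 0, "ay": 0, "az": 0, "claw": 0},
  {"tx": -0.37, "ty": 0.97, "tz": 0, "ax": 0, "ay": 0, "az": 0, "claw": 0},
  {"tx": -0.37, "ty": 0.98, "tz": 0, "ax": 0, "ay": 0, "az": 0, "claw": 0},
  {"tx": -0.37, "ty": 0.98, "tz": 0, "ax": 0, "ay": 0, "az": 0, "claw": 0},
  {"tx": 0, "ty": 0, "tz": 0, "ax": 0, "ay": 0, "az": 0, "claw": 0},
  {"tx": 0, "ty": 0, "tz": 0, "ax": 0, "ay": 0, "az": 0, "claw": 0},
], force=15)

```text
clock: 18.95
tool_pos: [0.5513, -0.0647, 0.2524]
orientation: [1.0, 0.001, -0.0, 0.0]
wrist_force: [0.5, -0.6, 0.1]
finger_gap: 0.0215
```

```bash
python3 - <<'E'
from h import *
from bench import manip, grab_frame
import cv2,pickle
st=manip.get_state(); f=grab_frame("wrist");pickle.dump((st,f),open('w10.pkl','wb')) 
print(st['clock'],st['tool_pos'],st['orientation'],st['finger_gap'],st['wrist_force'])
g=grab_frame("scene")["pixels"][60:270,200:480,::-1]
cv2.imwrite("pics/w10.png",f["pixels"][:,:,::-1]);cv2.imwrite("pics/s10.png",cv2.resize(g,None,fx=2.5,fy=2.5))
E
```

```text
18.95 [ 0.5513021  -0.06465761  0.25239381] [ 9.99999658e-01  7.95798931e-04 -1.37168811e-04  1.76645234e-04] 0.02154500044115746 [ 0.47064798 -0.60910917  0.14755461]
```

View pics/w10.png

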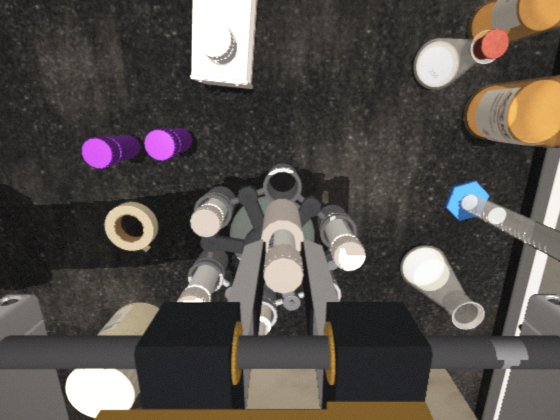

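View pics/s10.png

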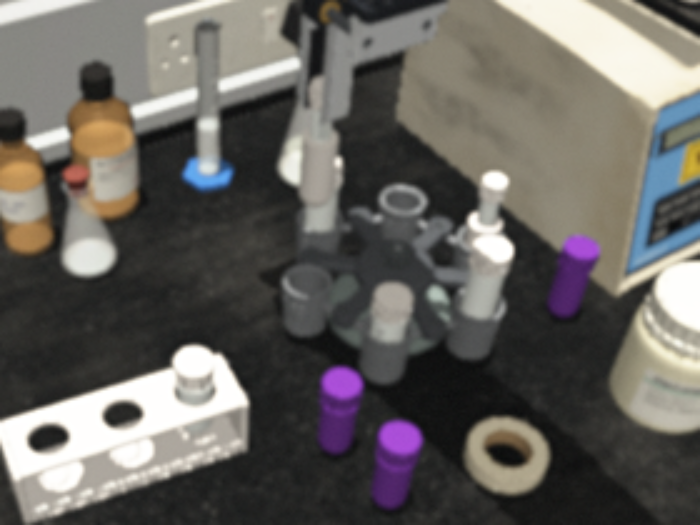

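Emit:
carry_out([
  {"tx": 0.02, "ty": 0, "tz": -1, "ax": 0, "ay": 0, "az": 0, "claw": 0},
  {"tx": 0, "ty": 0, "tz": -1, "ax": 0, "ay": 0, "az": 0, "claw": 0},
  {"tx": 0, "ty": 0, "tz": -1, "ax": 0, "ay": 0, "az": 0, "claw": 0},
  {"tx": 0, "ty": 0, "tz": -0.5, "ax": 0, "ay": 0, "az": 0, "claw": 0},
  {"tx": 0, "ty": 0, "tz": -0.5, "ax": 0, "ay": 0, "az": 0, "claw": 0},
  {"tx": 0, "ty": 0, "tz": -0.5, "ax": 0, "ay": 0, "az": 0, "claw": 0},
  {"tx": 0, "ty": 0, "tz": 0, "ax": 0, "ay": 0, "az": 0, "claw": 0},
  {"tx": 0, "ty": 0, "tz": 0, "ax": 0, "ay": 0, "az": 0, "claw": 0},
], force=15)

```text
clock: 19.85
tool_pos: [0.5522, -0.0647, 0.1403]
orientation: [1.0, 0.0, 0.0, 0.0]
wrist_force: [0.4, 0.4, -0.6]
finger_gap: 0.0219
```

Emit:
carry_out([
  {"tx": 0, "ty": 0, "tz": -0.5, "ax": 0, "ay": 0, "az": 0, "claw": 0},
  {"tx": 0, "ty": 0, "tz": -0.35, "ax": 0, "ay": 0, "az": 0, "claw": 0},
  {"tx": 0, "ty": 0, "tz": -0.2, "ax": 0, "ay": 0, "az": 0, "claw": 0},
  {"tx": 0, "ty": 0, "tz": 0, "ax": 0, "ay": 0, "az": 0, "claw": 0},
  {"tx": 0, "ty": 0, "tz": 0, "ax": 0, "ay": 0, "az": 0, "claw": 0.6},
  {"tx": 0, "ty": 0, "tz": 0, "ax": 0, "ay": 0, "az": 0, "claw": 0.6},
  {"tx": 0, "ty": 0, "tz": 0, "ax": 0, "ay": 0, "az": 0, "claw": 0.6},
  {"tx": 0, "ty": 0, "tz": 0, "ax": 0, "ay": 0, "az": 0, "claw": 0.6},
  {"tx": 0, "ty": 0, "tz": 1, "ax": 0, "ay": 0, "az": 0, "claw": 0.6},
  {"tx": 0, "ty": 0, "tz": 1, "ax": 0, "ay": 0, "az": 0, "claw": 0.6},
  {"tx": 0, "ty": 0, "tz": 1, "ax": 0, "ay": 0, "az": 0, "claw": 0.6},
  {"tx": 0, "ty": 0, "tz": 1, "ax": 0, "ay": 0, "az": 0, "claw": 0.6},
  {"tx": 0, "ty": 0, "tz": 0, "ax": 0, "ay": 0, "az": 0, "claw": 0.6},
], force=15)

```text
clock: 21.15
tool_pos: [0.5534, -0.0647, 0.2168]
orientation: [1.0, 0.0, 0.002, 0.001]
wrist_force: [0.7, 0.9, -0.1]
finger_gap: 0.0563
```

```bash
python3 - <<'E'
from h import *
from bench import manip, grab_frame
import cv2,pickle
st=manip.get_state(); f=grab_frame("wrist");pickle.dump((st,f),open('w11.pkl','wb')) 
print(st['clock'],st['tool_pos'],st['orientation'],st['finger_gap'],st['wrist_force'])
cv2.imwrite("pics/w11.png",f["pixels"][:,:,::-1])
T=wristT(f,st);print(ray(f["mtx"],T,200,42,.102))
E
```

```text
21.15 [ 0.55339514 -0.06469621  0.21682012] [9.99997319e-01 4.29944466e-04 2.21797650e-03 5.07802032e-04] 0.05627298499402892 [ 0.67487468  0.92283486 -0.13520753]
[0.48571997 0.07525778 0.102     ]
```

View pics/w11.png

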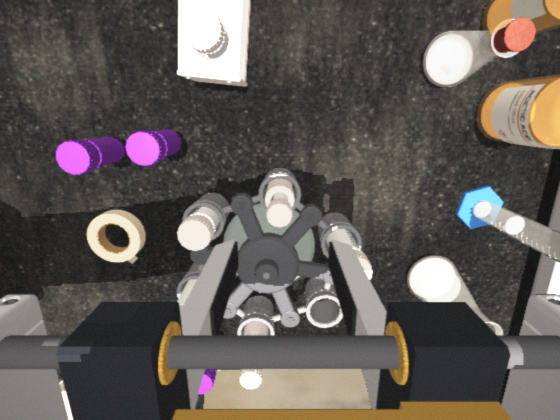

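Emit:
carry_out([
  {"tx": -0.37, "ty": 0.87, "tz": 0, "ax": 0, "ay": 0, "az": 0, "claw": 0.6},
  {"tx": -0.37, "ty": 0.87, "tz": 0, "ax": 0, "ay": 0, "az": 0, "claw": 0.6},
  {"tx": -0.37, "ty": 0.87, "tz": 0, "ax": 0, "ay": 0, "az": 0, "claw": 0.6},
  {"tx": -0.38, "ty": 0.87, "tz": 0, "ax": 0, "ay": 0, "az": 0, "claw": 0.6},
  {"tx": -0.38, "ty": 0.87, "tz": 0, "ax": 0, "ay": 0, "az": 0, "claw": 0.6},
  {"tx": -0.38, "ty": 0.88, "tz": 0, "ax": 0, "ay": 0, "az": 0, "claw": 0.6},
  {"tx": -0.38, "ty": 0.88, "tz": -0.5, "ax": 0, "ay": 0, "az": 0, "claw": 0.6},
  {"tx": 0, "ty": 0, "tz": -1, "ax": 0, "ay": 0, "az": 0, "claw": 0.6},
  {"tx": 0, "ty": 0, "tz": 0, "ax": 0, "ay": 0, "az": 0, "claw": 0.6},
  {"tx": 0, "ty": 0, "tz": 0, "ax": 0, "ay": 0, "az": 0, "claw": 0.6},
], force=15)

```text
clock: 22.2
tool_pos: [0.486, 0.0877, 0.176]
orientation: [1.0, 0.0, -0.001, -0.0]
wrist_force: [0.2, 0.9, -0.6]
finger_gap: 0.0563
```

```bash
python3 - <<'E'
from h import *
from bench import manip, grab_frame
import cv2,pickle
st=manip.get_state(); f=grab_frame("wrist");pickle.dump((st,f),open('w12.pkl','wb')) 
print(st['clock'],st['tool_pos'],st['orientation'],st['finger_gap'],st['wrist_force'])
cv2.imwrite("pics/w12.png",f["pixels"][:,:,::-1])
T=wristT(f,st);print(proj(f["mtx"],T,[.4868,.088,.102]))
E
```

```text
22.2 [0.48598369 0.08772641 0.17597471] [ 9.99999635e-01  3.29980791e-04 -7.86711538e-04 -3.59647421e-05] 0.05628285257578648 [ 0.1897436   0.88104016 -0.56518247]
[282.39699686 215.23432758]
```

View pics/w12.png

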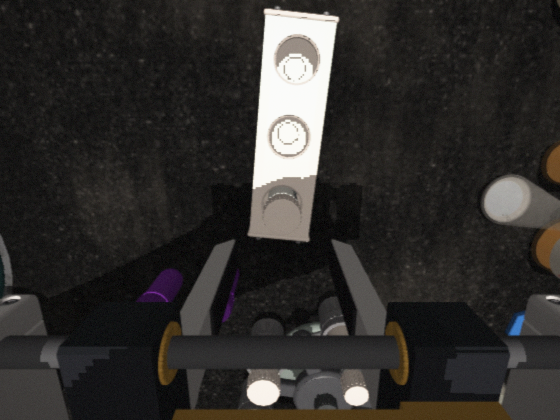

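Emit:
carry_out([
  {"tx": 0, "ty": 0, "tz": -1, "ax": 0, "ay": 0, "az": 0, "claw": 0.6},
  {"tx": 0, "ty": 0, "tz": -1, "ax": 0, "ay": 0, "az": 0, "claw": 0.6},
  {"tx": 0, "ty": 0, "tz": -1, "ax": 0, "ay": 0, "az": 0, "claw": 0.6},
  {"tx": 0, "ty": 0, "tz": -0.6, "ax": 0, "ay": 0, "az": 0, "claw": 0.6},
  {"tx": 0, "ty": 0, "tz": -0.45, "ax": 0, "ay": 0, "az": 0, "claw": 0.6},
  {"tx": 0, "ty": 0, "tz": 0, "ax": 0, "ay": 0, "az": 0, "claw": 0.6},
  {"tx": 0, "ty": 0, "tz": 0, "ax": 0, "ay": 0, "az": 0, "claw": 0},
  {"tx": 0, "ty": 0, "tz": 0, "ax": 0, "ay": 0, "az": 0, "claw": 0},
  {"tx": 0, "ty": 0, "tz": 0, "ax": 0, "ay": 0, "az": 0, "claw": 0},
  {"tx": 0, "ty": 0, "tz": 0, "ax": 0, "ay": 0, "az": 0, "claw": 0},
  {"tx": 0, "ty": 0, "tz": 0, "ax": 0, "ay": 0, "az": 0, "claw": 0},
  {"tx": 0, "ty": 0, "tz": 0, "ax": 0, "ay": 0, "az": 0, "claw": 0},
  {"tx": 0, "ty": 0, "tz": 0, "ax": 0, "ay": 0, "az": 0, "claw": 0},
], force=15)

```text
clock: 23.55
tool_pos: [0.4867, 0.0882, 0.0754]
orientation: [1.0, 0.0, 0.0, -0.0]
wrist_force: [-0.8, 0.6, 6.8]
finger_gap: 0.0331
```

Emit:
carry_out([
  {"tx": 0, "ty": 0, "tz": 0.4, "ax": 0, "ay": 0, "az": 0, "claw": 0},
  {"tx": 0, "ty": 0, "tz": 1, "ax": 0, "ay": 0, "az": 0, "claw": 0},
  {"tx": 0, "ty": 0, "tz": 1, "ax": 0, "ay": 0, "az": 0, "claw": 0},
  {"tx": 0, "ty": 0, "tz": 1, "ax": 0, "ay": 0, "az": 0, "claw": 0},
  {"tx": 0, "ty": 0, "tz": 1, "ax": 0, "ay": 0, "az": 0, "claw": 0},
  {"tx": 0, "ty": 0, "tz": 1, "ax": 0, "ay": 0, "az": 0, "claw": 0},
  {"tx": 0, "ty": 0, "tz": 1, "ax": 0, "ay": 0, "az": 0, "claw": 0},
  {"tx": 0, "ty": 0, "tz": 0, "ax": 0, "ay": 0, "az": 0, "claw": 0},
  {"tx": 0, "ty": 0, "tz": 0, "ax": 0, "ay": 0, "az": 0, "claw": 0},
], force=15)

```text
clock: 24.45
tool_pos: [0.4862, 0.088, 0.2354]
orientation: [1.0, 0.0, 0.0, 0.0]
wrist_force: [-1.5, 0.2, -0.5]
finger_gap: 0.0326
```

Emit:
carry_out([
  {"tx": 0.4, "ty": -1, "tz": 0, "ax": 0, "ay": 0, "az": 0, "claw": 0},
  {"tx": 0.4, "ty": -1, "tz": 0, "ax": 0, "ay": 0, "az": 0, "claw": 0},
  {"tx": 0.4, "ty": -1, "tz": 0, "ax": 0, "ay": 0, "az": 0, "claw": 0},
  {"tx": 0.4, "ty": -1, "tz": 0, "ax": 0, "ay": 0, "az": 0, "claw": 0},
  {"tx": 0.4, "ty": -1, "tz": 0, "ax": 0, "ay": 0, "az": 0, "claw": 0},
  {"tx": 0.4, "ty": -1, "tz": 0, "ax": 0, "ay": 0, "az": 0, "claw": 0},
  {"tx": 0.4, "ty": -1, "tz": 0, "ax": 0, "ay": 0, "az": 0, "claw": 0},
  {"tx": 0.4, "ty": -1, "tz": 0, "ax": 0, "ay": 0, "az": 0, "claw": 0},
  {"tx": 0.4, "ty": -1, "tz": 0, "ax": 0, "ay": 0, "az": 0, "claw": 0},
  {"tx": 0.4, "ty": -1, "tz": 0, "ax": 0, "ay": 0, "az": 0, "claw": 0},
  {"tx": 0.4, "ty": -1, "tz": 0, "ax": 0, "ay": 0, "az": 0, "claw": 0},
  {"tx": 0.4, "ty": -0.96, "tz": 0, "ax": 0, "ay": 0, "az": 0, "claw": 0},
  {"tx": 0, "ty": 0, "tz": 0, "ax": 0, "ay": 0, "az": 0, "claw": 0},
  {"tx": 0, "ty": 0, "tz": 0, "ax": 0, "ay": 0, "az": 0, "claw": 0},
  {"tx": 0, "ty": 0, "tz": 0, "ax": 0, "ay": 0, "az": 0, "claw": 0},
], force=15)

```text
clock: 25.95
tool_pos: [0.6059, -0.2098, 0.2345]
orientation: [1.0, 0.001, -0.0, -0.0]
wrist_force: [0.1, -1.1, 0.2]
finger_gap: 0.0326
```

```bash
python3 - <<'E'
from h import *
from bench import manip, grab_frame
import cv2,pickle
st=manip.get_state(); f=grab_frame("wrist");pickle.dump((st,f),open('w13.pkl','wb')) 
print(st['clock'],st['tool_pos'],st['orientation'],st['finger_gap'],st['wrist_force'])
cv2.imwrite("pics/w13.png",f["pixels"][:,:,::-1])
T=wristT(f,st);print([proj(f["mtx"],T,[.6062+d,-.2109,.069]).round(1) for d in (-.023,0,.023)])
E
```

```text
25.95 [ 0.60593477 -0.20984098  0.2344557 ] [ 9.99999312e-01  1.04074254e-03 -4.36488998e-04 -3.20644026e-04] 0.0326415553025098 [ 0.10124291 -1.05459696  0.2469061 ]
[array([261.6, 190.7]), array([282. , 190.7]), array([302.4, 190.7])]
```

View pics/w13.png

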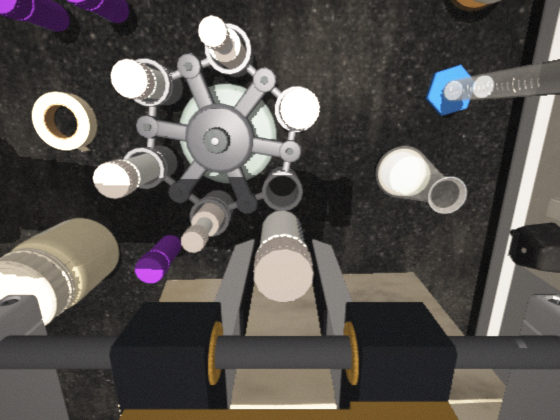

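Emit:
carry_out([
  {"tx": 0.01, "ty": -0.03, "tz": -1, "ax": 0, "ay": 0, "az": 0, "claw": 0},
  {"tx": 0, "ty": 0, "tz": -1, "ax": 0, "ay": 0, "az": 0, "claw": 0},
  {"tx": 0, "ty": 0, "tz": -1, "ax": 0, "ay": 0, "az": 0, "claw": 0},
  {"tx": 0, "ty": 0, "tz": -0.8, "ax": 0, "ay": 0, "az": 0, "claw": 0},
  {"tx": 0, "ty": 0, "tz": -0.5, "ax": 0, "ay": 0, "az": 0, "claw": 0},
  {"tx": 0, "ty": 0, "tz": -0.5, "ax": 0, "ay": 0, "az": 0, "claw": 0},
  {"tx": 0, "ty": 0, "tz": -0.3, "ax": 0, "ay": 0, "az": 0, "claw": 0},
  {"tx": 0, "ty": 0, "tz": 0, "ax": 0, "ay": 0, "az": 0, "claw": 0},
  {"tx": 0, "ty": 0, "tz": 0, "ax": 0, "ay": 0, "az": 0, "claw": 0},
], force=15)

```text
clock: 26.9
tool_pos: [0.6068, -0.2117, 0.108]
orientation: [1.0, 0.0, 0.0, 0.0]
wrist_force: [-0.4, -0.8, -0.5]
finger_gap: 0.0327
```

Emit:
carry_out([
  {"tx": 0, "ty": 0, "tz": -0.5, "ax": 0, "ay": 0, "az": 0, "claw": 0},
  {"tx": 0, "ty": 0, "tz": -0.35, "ax": 0, "ay": 0, "az": 0, "claw": 0},
  {"tx": 0, "ty": 0, "tz": -0.2, "ax": 0, "ay": 0, "az": 0, "claw": 0},
  {"tx": 0, "ty": 0, "tz": 0, "ax": 0, "ay": 0, "az": 0, "claw": 0},
  {"tx": 0, "ty": 0, "tz": 0, "ax": 0, "ay": 0, "az": 0, "claw": 0.6},
  {"tx": 0, "ty": 0, "tz": 0, "ax": 0, "ay": 0, "az": 0, "claw": 0.6},
  {"tx": 0, "ty": 0, "tz": 0, "ax": 0, "ay": 0, "az": 0, "claw": 0.6},
  {"tx": 0, "ty": 0, "tz": 0, "ax": 0, "ay": 0, "az": 0, "claw": 0.6},
  {"tx": 0, "ty": 0, "tz": 1, "ax": 0, "ay": 0, "az": 0, "claw": 0.6},
  {"tx": 0, "ty": 0, "tz": 1, "ax": 0, "ay": 0, "az": 0, "claw": 0.6},
  {"tx": 0, "ty": 0, "tz": 1, "ax": 0, "ay": 0, "az": 0, "claw": 0.6},
  {"tx": 0, "ty": 0, "tz": 1, "ax": 0, "ay": 0, "az": 0, "claw": 0.6},
  {"tx": -0.4, "ty": 0.6, "tz": 1, "ax": 0, "ay": 0, "az": 0, "claw": 0.6},
  {"tx": -0.5, "ty": 0.8, "tz": 1, "ax": 0, "ay": 0, "az": 0, "claw": 0.6},
  {"tx": -0.5, "ty": 0.8, "tz": 1, "ax": 0, "ay": 0, "az": 0, "claw": 0.6},
  {"tx": -0.5, "ty": 0.8, "tz": 1, "ax": 0, "ay": 0, "az": 0, "claw": 0.6},
  {"tx": -0.5, "ty": 0.8, "tz": 1, "ax": 0, "ay": 0, "az": 0, "claw": 0.6},
  {"tx": 0, "ty": 0, "tz": 1, "ax": 0, "ay": 0, "az": 0, "claw": 0.6},
  {"tx": 0, "ty": 0, "tz": 0, "ax": 0, "ay": 0, "az": 0, "claw": 0.6},
  {"tx": 0, "ty": 0, "tz": 0, "ax": 0, "ay": 0, "az": 0, "claw": 0.6},
], force=15)

```text
clock: 28.9
tool_pos: [0.5465, -0.1169, 0.3312]
orientation: [1.0, 0.0, 0.0, 0.0]
wrist_force: [-1.0, -0.7, 0.0]
finger_gap: 0.0565
```

```bash
python3 - <<'E'
from h import *
from bench import manip, grab_frame
import cv2,pickle
st=manip.get_state(); f=grab_frame("wrist");pickle.dump((st,f),open('w14.pkl','wb')) 
print(st['clock'],st['tool_pos'],st['orientation'],st['finger_gap'],st['wrist_force'])
g=grab_frame("scene")["pixels"][60:270,200:480,::-1]
cv2.imwrite("pics/w14.png",f["pixels"][:,:,::-1]);cv2.imwrite("pics/s14.png",cv2.resize(g,None,fx=2.5,fy=2.5))
T=wristT(f,st)
for k,z in ((0,.136),(1,.108),(2,.14),(3,.136),(4,.108),(5,.14)):
    a=.3569-k*np.pi/3; print(k,proj(f["mtx"],T,[.5368+.09*np.cos(a),-.1536+.09*np.sin(a),z]).round(1))
E
```

```text
28.9 [ 0.54649686 -0.11686595  0.33123808] [9.99999870e-01 3.67594391e-04 2.41977724e-04 2.58976107e-04] 0.05651474172068357 [-1.0110802  -0.65316688  0.01153601]
0 [342.8 188. ]
1 [324.9 245.6]
2 [263.1 277.6]
3 [208.1 236. ]
4 [219.9 163.2]
5 [286.1 140.5]
```

View pics/w14.png

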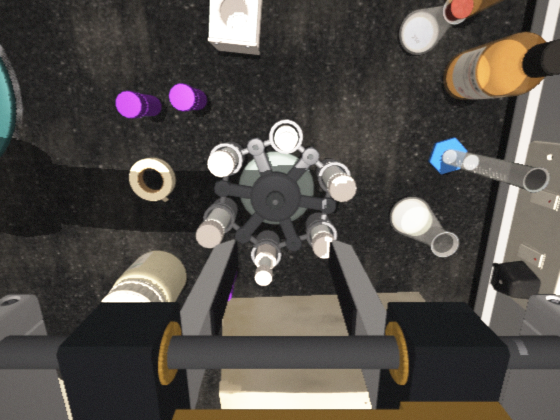

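View pics/s14.png

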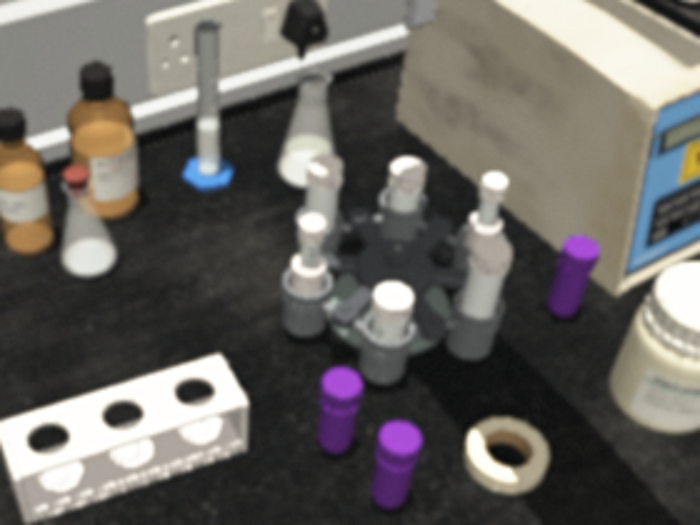

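```bash
python3 - <<'E'
from bench import order
print(order.finish_job())
E
```

```text
the job is handed in; nothing more can be done
None
```

I rearranged the rotor so each tube now faces its twin: tall opposite tall, short opposite short, slim opposite slim. The job was handed in at about 29 s of the 112 s allowed.

- **Moves:** I parked one short tube in the rack's end hole. Then one tall went into the short's bucket, one slim into the tall's, and the parked short into the slim's. The other three tubes were not touched.
- **Final check:** in the last wrist picture, all six caps were about 1–3 px from where fully seated tubes should appear (eye readings). The scene picture shows all six tubes upright, the rack empty, and the flask and purple look-alikes where they were.
- **Forces:** the largest I read was about 8 N, for a moment each time the jaws closed. None appeared when a tube went in.
- **Not checked:** I took no close view of the small brown bottle at the end. The arm never went near it.
- **Disagreement:** my first estimate of rotor positions from the top camera was up to about 8 mm off the wrist camera's. I used the wrist figures, which fit the rotor's known size to about 1 mm.

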